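Unhook a clamshell pack over the wire's upturned tip and file it in the rack

ROBOT

A 7-joint arm with a two-finger parallel gripper is mounted at the origin on a cart in front of the work surface, level with it; the furniture and walls round the work are solid. World frame = base frame: x ahead of the robot, y to its left, z up, the work surface at z = 0. Lengths are in m, angles in rad, forces in N, time in s.
With the tool pointing down it reaches from about 0.425 to 0.95 m from the base axis. Payload 16.7 kg.
Tool frame: the origin (TCP) lies between the finger pads; the fingertips stand 19 mm ahead of it and the grasp point (between the pads) is the TCP; z points along the fingers, y is the direction in which the jaws open and shut (so a half turn about z gives the same grasp; the last joint's range is limited). The gripper opens to 94 mm and grips with 3 to 60 N. Pads are 16 mm wide; open, the fingers measure 119 mm over their backs; the gripper's body (75 mm by 177 mm) begins 78 mm behind the grasp point.
Start: joints at [1.065, 0.426, 0.074, 1.606, -0.034, 1.111, -0.067], TCP at [0.235, -0.633, 0.224] pointing down, gripper open.
Joint ranges: [-2.85, 2.85], [-0.5, 2.14], [-1.23, 1.37], [0.21, 2.46], [-1.02, 4.16], [0.16, 2.05], [-2.73, 2.73]. Speed limits (rad/s): [1.89, 1.89, 2.39, 2.39, 3.01, 3.01, 3.01].

INTERFACE

Orientations are given as a unit quaternion [x, y, z, w].
In Python, from workcell import read_state, eyes, ticket gives the robot as it stands.
- The arm moves only by the tool carry_out, never from a script. Its argument "deltas" is a list of rows, each an object with "twist": the turn, a rotation vector about the tool's x, y, z in degrees, a list of three; "delta_pos": the shift along the tool's x, y, z in m, a list of three; "hand": the finger opening in m, from 0 to 0.094. In form: [{"twist": [wx, wy, wz], "delta_pos": [x, y, z], "hand": hand}, ...]. A call has 1 to 12 rows; each row shifts and turns the commanded pose from where the row before left it, along the tool's axes as they then stand; what a row does not reach is not made up. A row lasts 1/8 s, in which the tool goes at most 62.5 mm and 10.7 degrees, less where a joint would pass 70% of its speed; a pose out of reach is approached as far as the arm can. A call is refused whole if a number of a shift passes 0.0625 or a number of a turn 10.7, either way. A call with a gripper value outside its range is refused whole. The fingers move at their own pace and stop on an object; "newtons" is the grip in N (left out, the last holds). Time passes only in rows, so rows that do not move let the fingers close. It gives the time, the measured TCP pose, the force and the opening at its end, in the units of the state.
- read_state(): the state, without advancing time (a new reading comes with each control period).
- eyes.get_image(name): name is "scene" or "side" or "wrist"; returns the picture (400x640x3 uint8, blue, green, red); there is no depth.
- eyes.camera_info(name): a dict with "fx", "fy", "cx", "cy" (pixels), "dist_coeffs" ([k1, k2, p1, p2, k3] as OpenCV has them; the pictures are not rectified), "R" (3x3) and "t" (3): a world point X has camera coordinates R X + t. Camera axes: x right, y down, z forward; pixel columns grow to the right and rows downward; lengths in m; the calibration is good to about 2 mm. A picture is of the moment at which its call begins: read the wrist's pose just before it. camera_info takes no time and is no camera call; for the wrist camera it gives the pose at the moment of the call.
- ticket.finish_job(): hands the job in, once; it reports no verdict.
Trained networks look in the newest picture that a camera, given by its name, has taken for a name from the list of things; names that differ only in an ending like _2 or _b are one class to them, and where a whole thing is asked for, a point or a joint stands for the part that bears it (a point fixed in the world has none). Each returns a list of dicts, best first, with "conf" (0 to 1); they miss things now and then, are a little off and sometimes report something else, mostly with a low value. They report only what shows in the picture. A call takes as long as a camera call. They do not tell look-alikes from the thing itself.
- eyes.search_frame(camera, name): "box" ([left, top, width, height] in pixels, round what is visible of it).
- eyes.masks_of(camera, name): "mask" (400x640 bool, what is visible of it) and "box" ([left, top, width, height] in pixels, round what is visible of it).
- eyes.place_of(camera, name): "location" ([column, row] in pixels: a listed point, or the origin of a listed thing).
The state is a dict: "time": time; "joint_positions": joint angles; "dq": joint speeds; "effort": joint torques, N m; "position": TCP position; "eef_rot": TCP orientation; "force": force on the tool from outside, world axes, zero at the start; "torque": the same for the moment, N m; "gripper_width": opening from 0.0 (shut) to 1.0 (fully open).
Only numpy, scipy, OpenCV 4.12 (cv2) and the standard library are available. Lean on these libraries where they do the work, as an engineer would, in place of code of your own. Each camera call takes 0.05 s, during which the arm holds its last target.

TASK

Take the clamshell pack with the single long stir bar off its hook wire: ease it out to the front, lifting its hang slot over the upturned tip as you feel it come up against the pack, without forcing it: the wire may only flex a little, and the slot tears at about 6 N; do not push the stand about. Then stand the pack upright in a free slot of the filing rack, set down gently right to the bottom, its broad faces along the rack's plates, and let go. Leave the other packs, the tape roll and the weighing bottle where they are.

Things in the scene. Friction and masses are not known exactly. Their poses are not given: they have to be found in the camera images.
- stand: Grey hook stand, fixed: upright perforated panel 240 wide, top edge 164 above the bench, on a foot 8 thick reaching 103 to the front. Origin on the bench, mid-width, in the plane of the panel's front face; -x out of the front, +y left, z up. Two hook wires stick out level along -x at y = +60 and -60, axis at z = 136. Which pack hangs on which wire changes.
- wire_l_root (a point): Where the left wire's axis leaves the panel's front face; axes as the stand. Steel wire 4.4 thick, boss 18 thick round its first 13 mm. It runs straight and level along -x for a length that differs each time and is not measured (53 to 91 from the panel), then bends up at 40 degrees for 14 mm (on its axis: 10.7 further out, 9 up) and ends in a ball 5.6 thick.
- wire_r_root (a point): The same for the right wire, which has its own unmeasured straight length (53 to 91). The wires are smooth (friction about 0.2) and spring up and down at the tip, about 5 N per mm. The packs hang 32 to 40 in front of the panel.
- bar_pack_center (a point): Middle (46 above its bottom) of the pack to move, which shows one long dark stir bar. 50 wide (y), 92 high (z), 35 to 70 g. Lower 60 mm: stiff shell 17 thick (x), flat sides, to be gripped across its width. Above it a flat header 2 thick with a hang slot 16 wide, its edges 77 and 86 above the bottom. Hangs plumb, the slot's upper edge on the wire; x lies along the wire.
- disc_pack_center (a point): Middle of a pack of the same shape and size that shows four dark round discs, hanging on the stand's other wire, 120 mm to the side. To be left hanging.
- filed_pack_center (a point): Middle of a third pack, also with four dark discs, that stands in the back slot of the rack. To be left there.
- rack: Aluminium filing rack, fixed; foot 94 deep (x), 74 wide (y), 6 thick, side lips up to z = 12 at y = +-35.5. Four upright plates 2.5 thick, 34 wide (y), up to z = 44, at x = +-12.25 and +-36.75: three slots, 22 clear. Origin on the bench under its middle. A pack stands in a slot with its thickness along x; its sides stick out past the plates, so fingers pass beside them.
- slot_front (a point): Middle of the floor of the front slot of the rack, 6 above the bench (rack x = -24.5); axes as the rack. Free.
- slot_middle (a point): Middle of the floor of the middle slot (rack x = 0); axes as the rack. Free. The back slot (rack x = +24.5) is taken.
- tape_roll: Roll of label tape lying flat between stand and robot, 62 across, 19 high; origin under its middle. To be left alone.
- weigh_bottle: Small glass weighing bottle standing on the bench, 39 across, 65 high; origin under its middle. To be left alone.
There are look-alikes about, which are no part of the job. Leave any blue or red look-alike of the part that bears bar_pack_center alone.

How it is judged:
By the outcome, as a careful person would: the job done as asked, in the order asked, and still so for the second after the job is handed in, with the robot touching nothing.
It also fails if it takes over 64 s, if anything falls off the work surface, if the arm or the gripper's body presses on something with over 40 N, if the wrist force passes 120 N, or if a joint passes its speed limit or range.

## Working session

There is one attempt and no reset: what is moved stays moved. The work goes in short steps, Python scripts to look and compute and a tool call to move; the robot and the scene stay as the last step left them, time stands still between calls to the robot, and variables do not carry over. Pictures are saved under pics/ and viewed, and the job is handed in when it is done.

Besides the shell and the picture viewer there is one more tool, called after "Emit:" as name([rows], argument=value, ...), one row to a line, values as JSON. carry_out: Moves the arm, as the interface text tells. Its arguments: {"type":"object","properties":{"deltas":{"type":"array","items":{"type":"object","properties":{"twist":{"type":"array","items":{"type":"number"}},"delta_pos":{"type":"array","items":{"type":"number"}},"hand":{"type":"number"}}}},"newtons":{"type":"number"}},"required":["deltas"]}

```bash
ls; mkdir -p pics; python3 - <<'E'
from workcell import read_state, eyes
import cv2,numpy as np
s=read_state(); print({k:np.round(v,3).tolist() for k,v in s.items()})
for c in ["scene","side","wrist"]:
    im=eyes.get_image(c); cv2.imwrite(f"pics/{c}0.png",im)
    i=eyes.camera_info(c); print(c,{k:np.round(v,3).tolist() for k,v in i.items()})
print(read_state()["time"])
E
```

```text
pics
{'time': 0.0, 'joint_positions': [1.065, 0.427, 0.074, 1.607, -0.034, 1.111, -0.067], 'dq': [0.0, 0.001, -0.0, 0.001, 0.001, 0.001, -0.0], 'effort': [0.003, -93.58, 3.668, -45.417, -0.049, 0.02, 0.0], 'position': [0.235, -0.632, 0.224], 'eef_rot': [0.984, 0.177, -0.0, -0.001], 'force': [-0.354, 0.144, -0.324], 'torque': [0.032, 0.029, 0.015], 'gripper_width': 1.003}
scene {'fx': 388.362, 'fy': 388.362, 'cx': 321.279, 'cy': 203.279, 'dist_coeffs': [-0.017, 0.0, 0.0, 0.0, 0.0], 'R': [[-0.573, -0.819, 0.002], [-0.359, 0.249, -0.899], [0.737, -0.516, -0.437]], 't': [0.407, 0.296, 0.576]}
side {'fx': 428.253, 'fy': 428.253, 'cx': 313.637, 'cy': 202.275, 'dist_coeffs': [-0.075, 0.0, 0.0, 0.0, 0.0], 'R': [[-0.999, -0.038, 0.008], [-0.025, 0.474, -0.88], [0.03, -0.88, -0.475]], 't': [0.568, 0.053, 1.085]}
wrist {'fx': 301.899, 'fy': 301.899, 'cx': 320.943, 'cy': 200.255, 'dist_coeffs': [-0.039, 0.0, 0.0, 0.0, 0.0], 'R': [[0.35, -0.937, -0.001], [-0.91, -0.34, 0.236], [-0.221, -0.082, -0.972]], 't': [-0.675, -0.026, 0.389]}
0.15
```

View pics/scene0.png

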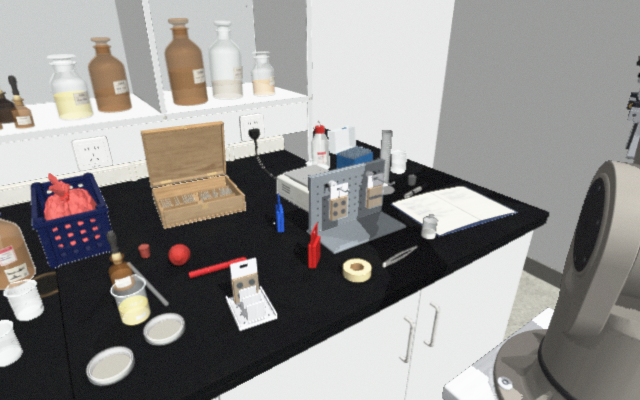

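View pics/side0.png

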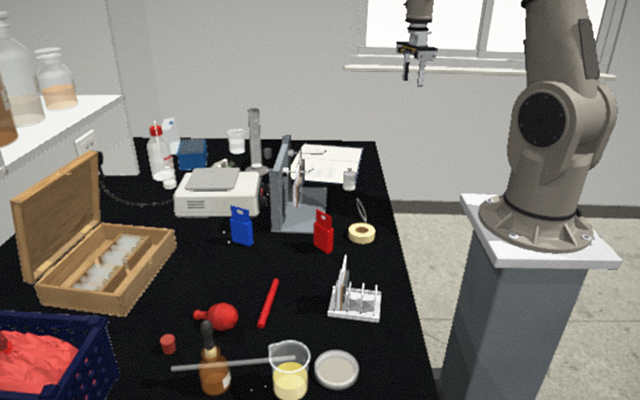

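View pics/wrist0.png

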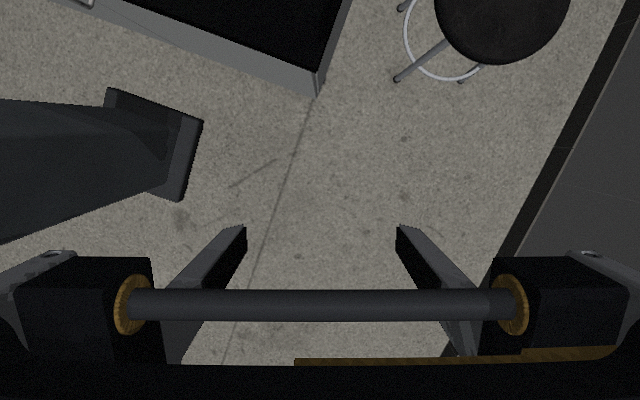

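```bash
cat > h.py <<'E'
from workcell import read_state, eyes
import cv2,numpy as np
from scipy.optimize import least_squares
from scipy.spatial.transform import Rotation as Ro
def cam(c):
    i=eyes.camera_info(c); K=np.array([[i['fx'],0,i['cx']],[0,i['fy'],i['cy']],[0,0,1]]); return K,np.array(i['dist_coeffs']),np.array(i['R']),np.array(i['t'])
def proj(cm,X):
    K,d,R,t=cm; p,_=cv2.projectPoints(np.asarray(X,float).reshape(-1,3),cv2.Rodrigues(R)[0],t,K,d); return p.reshape(-1,2)
def ray(cm,uv):
    K,d,R,t=cm; p=cv2.undistortPoints(np.array(uv,float).reshape(1,1,2),K,d).ravel(); C=-R.T@t; v=R.T@np.array([p[0],p[1],1]); return C,v/np.linalg.norm(v)
def atz(cm,uv,z):
    C,v=ray(cm,uv); return C+v*(z-C[2])/v[2]
def tri(obs):
    A=np.zeros((3,3));b=np.zeros(3)
    for cm,uv in obs:
        C,v=ray(cm,uv); P=np.eye(3)-np.outer(v,v); A+=P;b+=P@C
    X=np.linalg.solve(A,b); return X,[np.round(proj(cm,X)[0]-uv,1).tolist() for cm,uv in obs]
def crop(c,name,x0,y0,w,h,k):
    im=eyes.get_image(c)[y0:y0+h,x0:x0+w]; cv2.imwrite(f"pics/{name}.png",cv2.resize(im,None,fx=k,fy=k,interpolation=cv2.INTER_CUBIC))
E
python3 - <<'E'
from h import *
names="stand wire_l_root wire_r_root bar_pack_center disc_pack_center filed_pack_center rack slot_front slot_middle tape_roll weigh_bottle".split()
crop("scene","sc1",290,140,160,120,5); crop("side","si1",210,130,160,120,5)
sc,si=cam("scene"),cam("side")
for n in names:
    a=eyes.place_of("scene",n); b=eyes.place_of("side",n)
    f=lambda q:[(round(d['conf'],2),np.round(d['location'],1).tolist()) for d in q[:3]]
    print(n,f(a),f(b))
    if a and b: X,r=tri([(sc,a[0]['location']),(si,b[0]['location'])]); print('   ',np.round(X,4),r)
print(read_state()['time'])
E
```

```text
stand [(0.66, [350.2, 225.0])] [(0.85, [281.7, 208.9])]
    [ 0.6572 -0.0641 -0.0164] [[0.2, -0.9], [0.2, 0.9]]
wire_l_root [(0.81, [328.6, 182.7])] [(0.65, [283.0, 169.1])]
    [0.6404 0.0257 0.1417] [[0.3, -1.3], [0.2, 1.4]]
wire_r_root [(0.96, [369.4, 172.1])] [(0.93, [287.4, 149.7])]
    [ 0.643  -0.112   0.1378] [[0.2, -0.9], [0.1, 0.9]]
bar_pack_center [(0.9, [312.8, 245.2]), (0.55, [374.4, 189.3]), (0.45, [277.9, 210.0])] [(0.82, [325.1, 229.5]), (0.74, [239.1, 225.3]), (0.56, [298.3, 168.3])]
    [0.5372 0.1436 0.0516] [[0.2, -0.8], [0.2, 0.8]]
disc_pack_center [(0.75, [338.6, 201.3])] [(0.55, [300.0, 185.2])]
    [0.6009 0.0239 0.1022] [[0.1, -0.3], [0.1, 0.3]]
filed_pack_center [(0.93, [246.3, 286.8])] []
rack [(0.88, [251.8, 307.8])] [(0.7, [353.8, 304.5]), (0.49, [285.7, 210.3])]
    [0.4791 0.3273 0.0015] [[0.1, -0.2], [0.1, 0.2]]
slot_front [(0.68, [251.2, 317.0])] [(0.71, [365.6, 304.3])]
    [0.456  0.3376 0.0064] [[0.9, -2.6], [1.0, 2.5]]
slot_middle [(0.58, [250.6, 308.0])] [(0.63, [353.2, 300.8])]
    [0.4791 0.3279 0.0063] [[0.8, -2.2], [0.8, 2.2]]
tape_roll [(0.6, [355.6, 273.8])] [(0.43, [287.5, 150.8])]
    [0.5609 0.0202 0.0694] [[-6.1, -55.2], [29.0, 46.4]]
weigh_bottle [(0.59, [334.5, 196.8]), (0.16, [354.3, 271.6])] [(0.48, [352.5, 185.8])]
    [0.4845 0.1296 0.1715] [[-1.8, 6.6], [-1.0, -6.5]]
1.35
```

View pics/sc1.png

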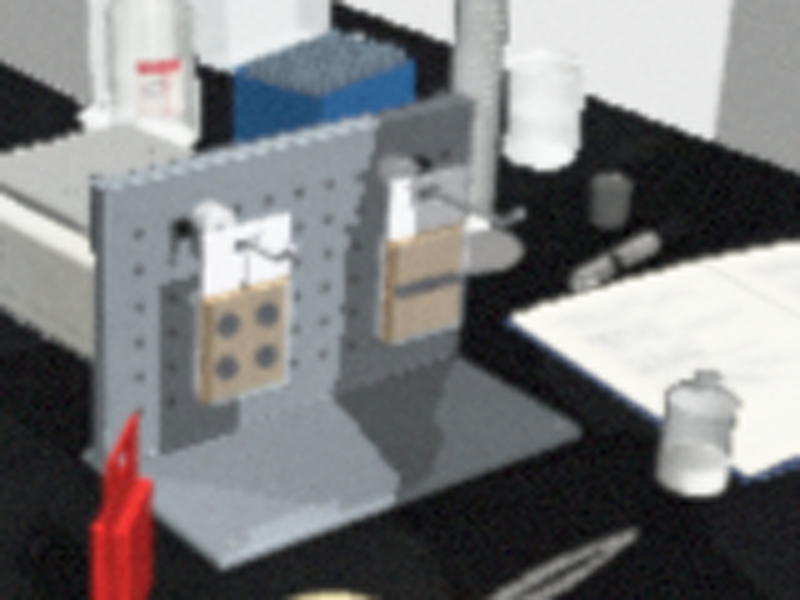

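View pics/si1.png

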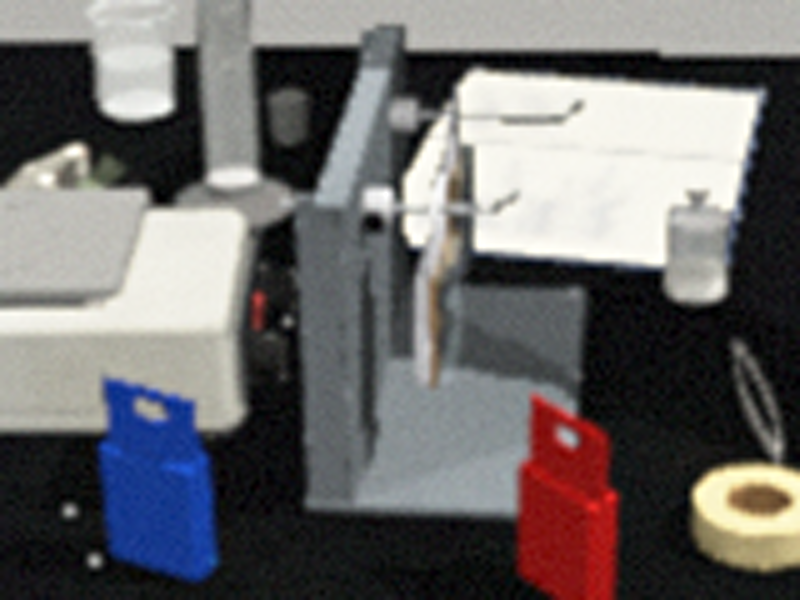

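```bash
python3 - <<'E'
from h import *
sc,si=cam("scene"),cam("side")
for n,a,b in [("ballL",(349,191),(313.4,169)),("ballR",(394,182.8),(326,150.6)),("bendR",None,None),("footFR",(406,226),(326.6,187.6)),("bottle top",(431.7,214.5),(349.5,168.5))]:
    if a: print(n,*[np.round(q,4) for q in tri([(sc,a),(si,b)])])
# fit stand x,y,yaw: local points
obs=[(sc,(0,.06,.136),(328.6,182.7)),(sc,(0,-.06,.136),(369.4,172.1)),(si,(0,.06,.136),(283.,169.1)),(si,(0,-.06,.136),(287.4,149.7)),
(sc,(-.103,.12,.008),(335,252.5)),(sc,(-.103,-.12,.008),(406,226)),(si,(-.103,-.12,.008),(326.6,187.6)),(sc,(0,0,0),(350.2,225)),(si,(0,0,0),(281.7,208.9)),
(sc,(0,-.12,.164),(384.6,159.2))]
W=lambda p,q:np.array([p[0]+np.cos(p[2])*q[0]-np.sin(p[2])*q[1],p[1]+np.sin(p[2])*q[0]+np.cos(p[2])*q[1],q[2]])
f=lambda p:np.concatenate([proj(c,W(p,l))[0]-uv for c,l,uv in obs])
r=least_squares(f,[.65,-.05,0],loss='soft_l1'); print(r.x,np.degrees(r.x[2])); print(np.round(f(r.x).reshape(-1,2),1).tolist())
p=r.x
for nm,y,bs in [("L",.06,[(sc,(349,191)),(si,(313.4,169))]),("R",-.06,[(sc,(394,182.8)),(si,(326,150.6))])]:
    for c,uv in bs:
        q=least_squares(lambda l:proj(c,W(p,(-l[0]-.0107,y,.145)))[0]-uv,[.07]); print(nm,q.x,q.fun)
# rack
for n in ["rack"]:
    print(np.round(atz(sc,(251.8,307.8),0),4),np.round(atz(si,(353.8,304.5),0),4))
crop("scene","sc2",215,245,80,90,6); crop("side","si2",315,245,80,90,6)
E
```

```text
ballL [0.5688 0.0179 0.1417] [[ 0.2 -0.8]
 [ 0.1  0.8]]
ballR [ 0.5405 -0.1021  0.143 ] [[ 0.1 -0.4]
 [ 0.1  0.4]]
footFR [ 0.5363 -0.1594  0.005 ] [[ 0.2 -0.8]
 [ 0.1  0.7]]
bottle top [ 0.4724 -0.1779  0.0604] [[ 0.1 -0.2]
 [ 0.   0.2]]
[ 0.6416311  -0.04238147 -0.01576412] -0.9032174117410556
[[2.3, -0.2], [-2.0, 0.8], [-0.2, 2.1], [0.7, 2.9], [-0.3, -1.4], [0.5, -1.9], [0.0, -0.4], [-2.2, -1.7], [5.0, -0.3], [0.2, -0.4]]
L [0.06638475] [ 0.80324641 -1.46682097]
L [0.06274284] [ 0.00980785 -0.33983823]
R [0.09153109] [ 0.35141961 -0.76252751]
R [0.08928795] [ 0.00437639 -0.15935269]
[0.4802 0.3271 0.    ] [0.4791 0.325  0.    ]
```

View pics/sc2.png

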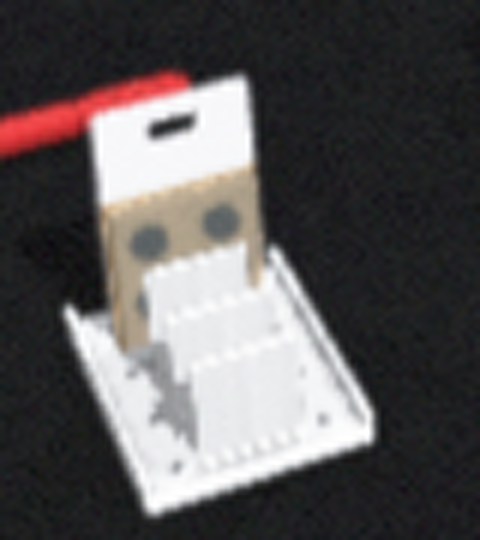

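View pics/si2.png

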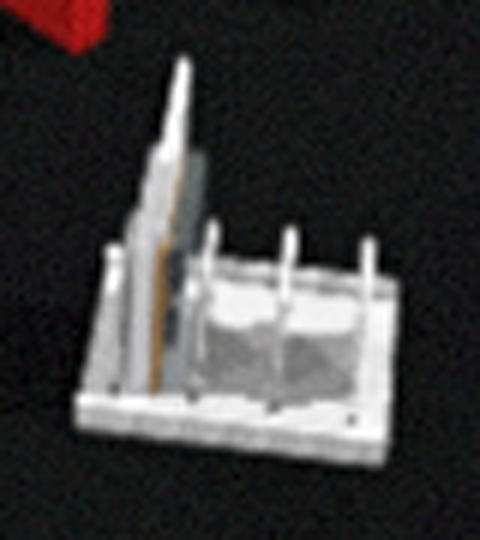

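```bash
cat >> h.py <<'E'
def plan(target,yaw=None,n=None):
    """tool-frame delta from measured pose to target pos, with tool down & tool x at world yaw(deg)"""
    s=read_state(); R=Ro.from_quat(s['eef_rot']); p=np.array(s['position'])
    d=R.inv().apply(np.array(target)-p); out={'d_tool_mm':np.round(d*1e3,1).tolist()}
    if yaw is not None:
        a=np.radians(yaw); T=Ro.from_matrix(np.array([[np.cos(a),np.sin(a),0],[np.sin(a),-np.cos(a),0],[0,0,-1]]))
        out['twist_deg']=np.round((R.inv()*T).as_rotvec(degrees=True),2).tolist()
        out['d_in_target_frame_mm']=np.round(T.inv().apply(np.array(target)-p)*1e3,1).tolist()
    return out
def st():
    s=read_state(); R=Ro.from_quat(s['eef_rot']).as_matrix()
    print('t',round(s['time'],2),'p',np.round(s['position'],4),'xyaw',round(np.degrees(np.arctan2(R[1,0],R[0,0])),2),'z',np.round(R[:,2],4),'f',np.round(s['force'],2),'w',round(s['gripper_width']*94,1))
E
python3 - <<'E'
from h import *
st(); print(plan((.50,-.10,.30),-0.9))
K,d,R,t=cam("wrist"); s=read_state(); T=Ro.from_quat(s['eef_rot']).as_matrix()
print("cam in tool",T.T@(-R.T@t-np.array(s['position'])), T.T@R.T)
E
```

```text
t 1.45 p [ 0.2351 -0.6327  0.2245] xyaw 20.38 z [ 0.  0. -1.] f [ 0.24 -0.13 -0.05] w 93.8
{'d_tool_mm': [433.8, -407.1, -75.5], 'twist_deg': [-0.0, -0.0, 21.28], 'd_in_target_frame_mm': [256.5, -536.8, -75.5]}
cam in tool [ 0.06717349  0.00061749 -0.15959749] [[ 1.57354551e-03 -9.71771855e-01 -2.35917329e-01]
 [ 9.99998761e-01  1.51866790e-03  4.14318194e-04]
 [-4.43426850e-05 -2.35917689e-01  9.71773040e-01]]
```

Emit:
carry_out([
  {"delta_pos": [0.036, -0.034, -0.0063]},
  {"delta_pos": [0.036, -0.034, -0.0063]},
  {"delta_pos": [0.036, -0.034, -0.0063]},
  {"delta_pos": [0.036, -0.034, -0.0063]},
  {"delta_pos": [0.036, -0.034, -0.0063]},
  {"delta_pos": [0.036, -0.034, -0.0063]},
  {"delta_pos": [0.036, -0.034, -0.0063]},
  {"delta_pos": [0.036, -0.034, -0.0063]},
  {"delta_pos": [0.036, -0.034, -0.0063]},
  {"delta_pos": [0.036, -0.034, -0.0063]},
  {"delta_pos": [0.036, -0.034, -0.0063]},
  {"delta_pos": [0.036, -0.034, -0.0063]},
])

```text
schema error: expected keys twist, delta_pos, hand
```

Emit:
carry_out([
  {"twist": [0, 0, 7.1]},
  {"twist": [0, 0, 7.1]},
  {"twist": [0, 0, 7.1]},
  {"delta_pos": [0, 0, 0]},
  {"delta_pos": [0, 0, 0]},
])

```text
schema error: expected keys twist, delta_pos, hand
```

```bash
python3 - <<'E'
from h import *
st()
im=eyes.get_image("wrist"); cv2.imwrite("pics/w1.png",im); np.save("w1cam.npy",np.array(cam("wrist"),dtype=object),allow_pickle=True)
cv2.imwrite("pics/w1z.png",cv2.resize(im[0:260,180:520],None,fx=2.3,fy=2.3,interpolation=cv2.INTER_CUBIC))
for n in ["wire_l_root","wire_r_root","bar_pack_center","stand","disc_pack_center"]:
    print(n,[(round(d['conf'],2),np.round(d['location'],1).tolist()) for d in eyes.place_of("wrist",n)[:3]])
st()
E
```

```text
t 1.45 p [ 0.2351 -0.6327  0.2245] xyaw 20.38 z [ 0.  0. -1.] f [ 0.24 -0.13 -0.05] w 93.8
wire_l_root []
wire_r_root []
bar_pack_center []
stand []
disc_pack_center []
t 1.75 p [ 0.2351 -0.6327  0.2245] xyaw 20.38 z [ 0.  0. -1.] f [-0.03 -0.04 -0.08] w 93.7
```

View pics/w1.png

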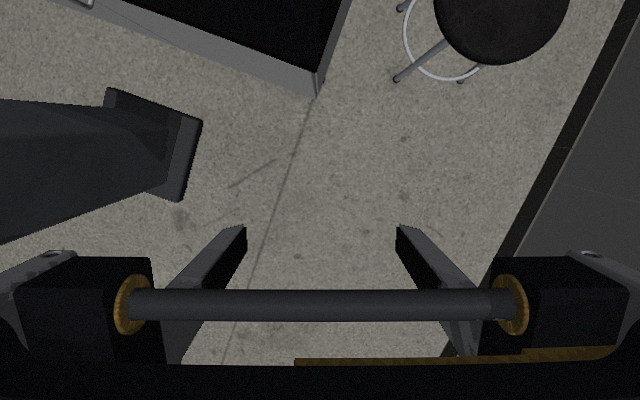

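View pics/w1z.png

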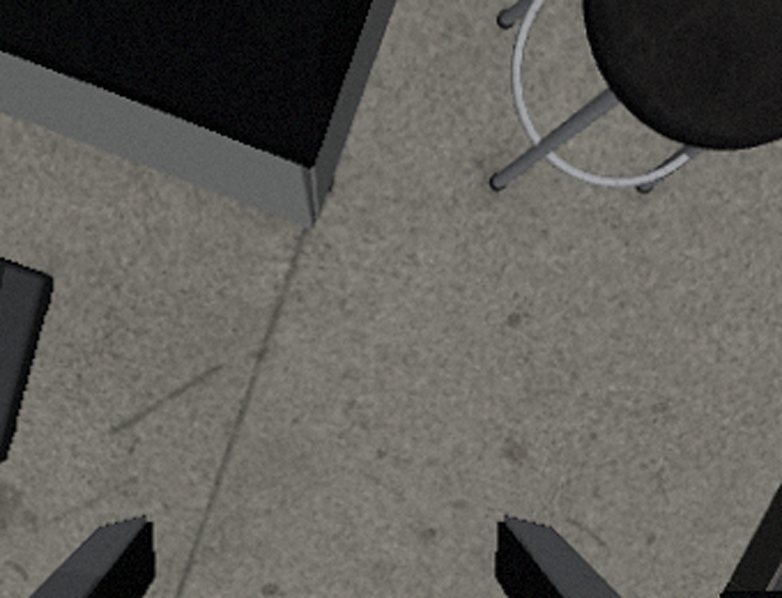

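All three keys are required in each row, so both moves were refused and the arm hasn't moved. The picture shows only the floor. I'll resend with full rows.

Emit:
carry_out([
  {"twist": [0, 0, 0], "delta_pos": [0.036, -0.034, -0.0063], "hand": 0.094},
  {"twist": [0, 0, 0], "delta_pos": [0.036, -0.034, -0.0063], "hand": 0.094},
  {"twist": [0, 0, 0], "delta_pos": [0.036, -0.034, -0.0063], "hand": 0.094},
  {"twist": [0, 0, 0], "delta_pos": [0.036, -0.034, -0.0063], "hand": 0.094},
  {"twist": [0, 0, 0], "delta_pos": [0.036, -0.034, -0.0063], "hand": 0.094},
  {"twist": [0, 0, 0], "delta_pos": [0.036, -0.034, -0.0063], "hand": 0.094},
  {"twist": [0, 0, 0], "delta_pos": [0.036, -0.034, -0.0063], "hand": 0.094},
  {"twist": [0, 0, 0], "delta_pos": [0.036, -0.034, -0.0063], "hand": 0.094},
  {"twist": [0, 0, 0], "delta_pos": [0.036, -0.034, -0.0063], "hand": 0.094},
  {"twist": [0, 0, 0], "delta_pos": [0.036, -0.034, -0.0063], "hand": 0.094},
  {"twist": [0, 0, 0], "delta_pos": [0.036, -0.034, -0.0063], "hand": 0.094},
  {"twist": [0, 0, 0], "delta_pos": [0.036, -0.034, -0.0063], "hand": 0.094},
])

```text
time: 3.25
position: [0.4985, -0.0983, 0.3006]
eef_rot: [0.984, 0.177, 0.0, 0.0]
force: [1.8, -1.4, 0.5]
gripper_width: 1.001
```

Emit:
carry_out([
  {"twist": [0, 0, 7.1], "delta_pos": [0, 0, 0], "hand": 0.094},
  {"twist": [0, 0, 7.1], "delta_pos": [0, 0, 0], "hand": 0.094},
  {"twist": [0, 0, 7.1], "delta_pos": [0, 0, 0], "hand": 0.094},
  {"twist": [0, 0, 0], "delta_pos": [0, 0, 0], "hand": 0.094},
  {"twist": [0, 0, 0], "delta_pos": [0, 0, 0], "hand": 0.094},
])

```text
time: 3.88
position: [0.4979, -0.0998, 0.3002]
eef_rot: [1.0, -0.007, 0.0, -0.0]
force: [-0.9, -0.2, -0.5]
gripper_width: 1.0
```

```bash
python3 - <<'E'
from h import *
st()
im=eyes.get_image("wrist"); cv2.imwrite("pics/w2.png",im)
cv2.imwrite("pics/w2z.png",cv2.resize(im[0:260,180:520],None,fx=2.3,fy=2.3,interpolation=cv2.INTER_CUBIC))
for n in ["wire_l_root","wire_r_root","bar_pack_center","stand","disc_pack_center"]:
    print(n,[(round(d['conf'],2),np.round(d['location'],1).tolist()) for d in eyes.place_of("wrist",n)[:3]])
st()
E
```

```text
t 3.88 p [ 0.4979 -0.0998  0.3002] xyaw -0.75 z [ 1.e-04  0.e+00 -1.e+00] f [-0.86 -0.25 -0.5 ] w 94.0
wire_l_root [(0.74, [202.1, 48.8])]
wire_r_root [(0.61, [322.6, 52.8])]
bar_pack_center [(0.82, [318.9, 88.5]), (0.8, [146.0, 148.1])]
stand [(0.72, [281.3, 74.6])]
disc_pack_center [(0.89, [215.6, 90.4])]
t 4.17 p [ 0.4979 -0.0998  0.3001] xyaw -0.88 z [-0.e+00  1.e-04 -1.e+00] f [-0.27 -0.35 -0.42] w 93.7
```

View pics/w2.png

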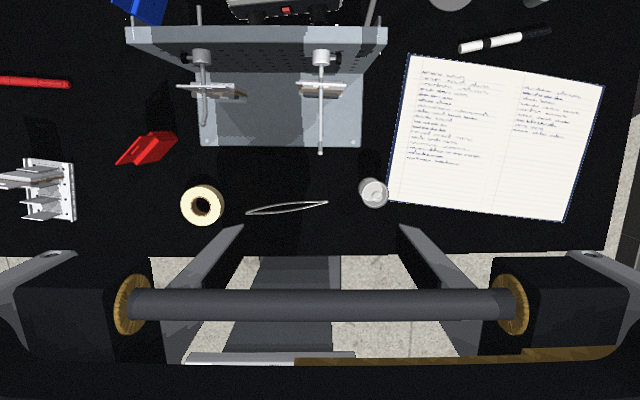

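View pics/w2z.png

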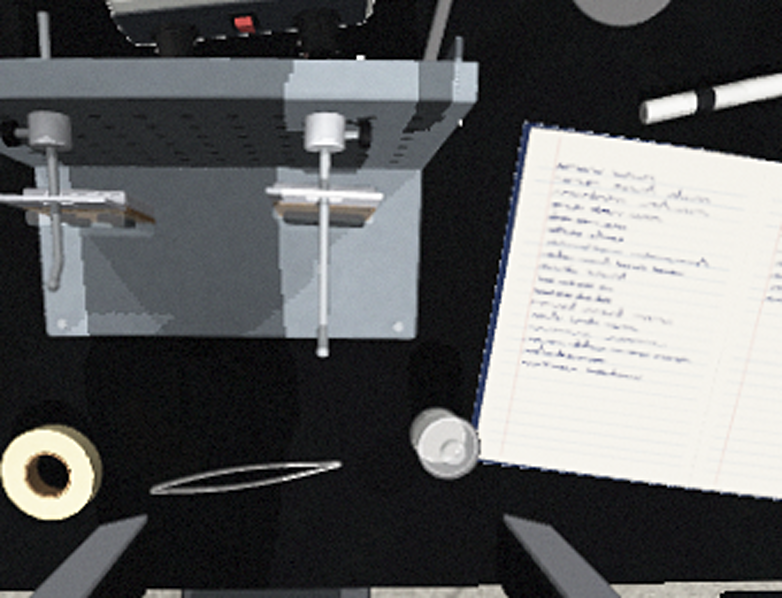

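```bash
python3 - <<'E'
from h import *
sc,si,w=cam("scene"),cam("side"),cam("wrist")
obs=[(w,(-.103,.12,.008),(200.9,146.1)),(w,(-.103,-.12,.008),(360.4,146.1)),(w,(0,.12,.164),(126,42.5)),(w,(0,-.12,.164),(378,42.2)),
(si,(-.103,-.12,.008),(326.6,187.6)),(sc,(-.103,.12,.008),(335,252.5)),(sc,(-.103,-.12,.008),(406,226)),(sc,(0,-.12,.164),(384.6,159.2))]
W=lambda p,q:np.array([p[0]+np.cos(p[2])*q[0]-np.sin(p[2])*q[1],p[1]+np.sin(p[2])*q[0]+np.cos(p[2])*q[1],q[2]])
for sub in (obs[:4],obs):
    f=lambda p:np.concatenate([proj(c,W(p,l))[0]-uv for c,l,uv in sub])
    r=least_squares(f,[.65,-.05,0],loss='soft_l1'); print(np.round(r.x,4),np.degrees(r.x[2]).round(2)); print(np.round(f(r.x).reshape(-1,2),1).tolist())
    p=r.x
    q=Ro.from_euler('z',-p[2])
    for n,uv,z in [("ballR",(320,153),.145),("bendR",(320,145),.136),("ballL",(203.9,125.2),.145),("hdrR_l",(297.4,82.6),.144),("hdrR_r",(346.5,84.3),.144),("hdrL_l",(177.5,85.5),.144),("hdrL_r",(235,85.5),.144),("bossR",(321,52),.136)]:
        X=atz(w,uv,z); print(n,np.round(X,4),np.round(q.apply(X-[p[0],p[1],0]),4))
print([np.round(x,4) for x in tri([(sc,(394,182.8)),(si,(326,150.6)),(w,(320,153))])])
E
```

```text
[ 0.6423 -0.0426 -0.0194] -1.11
[[-1.6, -0.4], [0.6, 0.2], [-1.4, 0.5], [9.0, -0.1]]
ballR [ 0.5393 -0.1005  0.145 ] [-0.1019 -0.0598  0.145 ]
bendR [ 0.547  -0.1005  0.136 ] [-0.0942 -0.0598  0.136 ]
ballL [0.5694 0.0175 0.145 ] [-0.0741  0.0587  0.145 ]
hdrR_l [ 0.6088 -0.0791  0.144 ] [-0.0328 -0.0371  0.144 ]
hdrR_r [ 0.6065 -0.1277  0.144 ] [-0.0342 -0.0857  0.144 ]
hdrL_l [0.6087 0.0409 0.144 ] [-0.0353  0.0828  0.144 ]
hdrL_r [ 0.6072 -0.017   0.144 ] [-0.0356  0.0249  0.144 ]
bossR [ 0.6385 -0.1029  0.136 ] [-0.0027 -0.0603  0.136 ]
[ 0.6422 -0.0422 -0.0186] -1.06
[[-1.8, -0.2], [0.4, 0.2], [-1.8, 0.8], [8.6, -0.1], [-0.1, -0.3], [-0.7, -1.5], [0.3, -1.9], [0.1, -0.4]]
ballR [ 0.5393 -0.1005  0.145 ] [-0.1018 -0.0601  0.145 ]
bendR [ 0.547  -0.1005  0.136 ] [-0.0941 -0.0601  0.136 ]
ballL [0.5694 0.0175 0.145 ] [-0.0739  0.0584  0.145 ]
hdrR_l [ 0.6088 -0.0791  0.144 ] [-0.0327 -0.0375  0.144 ]
hdrR_r [ 0.6065 -0.1277  0.144 ] [-0.0341 -0.0861  0.144 ]
hdrL_l [0.6087 0.0409 0.144 ] [-0.0351  0.0825  0.144 ]
hdrL_r [ 0.6072 -0.017   0.144 ] [-0.0354  0.0246  0.144 ]
bossR [ 0.6385 -0.1029  0.136 ] [-0.0026 -0.0607  0.136 ]
[array([ 0.5397, -0.1007,  0.1436]), array([[-0.1, -0.4],
       [ 0.4,  0.4],
       [ 0.2, -0.5]])]
```

```bash
python3 - <<'E'
from h import *
w=cam("wrist")
im=eyes.get_image("wrist"); cv2.imwrite("pics/w3z.png",cv2.resize(im[40:160,270:370],None,fx=6,fy=5,interpolation=cv2.INTER_CUBIC)); cv2.imwrite("pics/w3r.png",cv2.resize(im[140:240,0:100],None,fx=6,fy=6,interpolation=cv2.INTER_CUBIC))
for l in np.arange(-.06,-.02,.0085): 
  print(round(l,4),[np.round(proj(w,(.6422+l-.0186*.06,-.1032,z))[0],1).tolist() for z in (.144,.112,.052)])
E
```

```text
-0.06 [[322.1, 111.2], [322.0, 112.7], [321.9, 114.8]]
-0.0515 [[322.0, 102.4], [321.9, 104.7], [321.8, 108.1]]
-0.043 [[321.9, 93.5], [321.8, 96.7], [321.7, 101.2]]
-0.0345 [[321.8, 84.6], [321.7, 88.6], [321.6, 94.4]]
-0.026 [[321.7, 75.5], [321.6, 80.4], [321.5, 87.4]]
```

View pics/w3z.png

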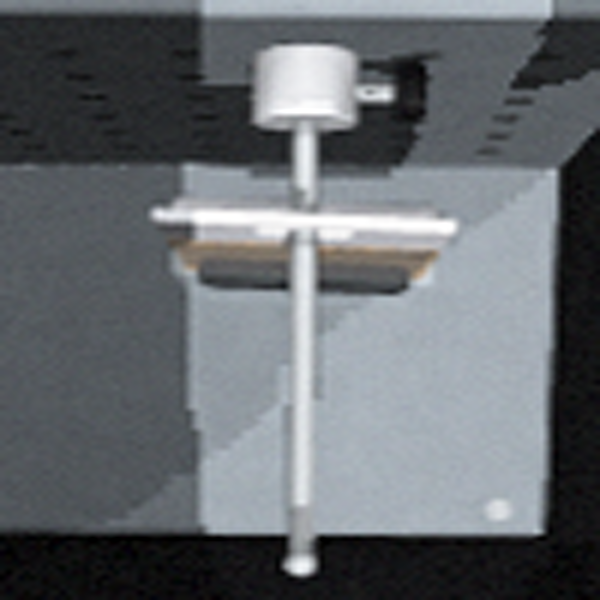

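View pics/w3r.png

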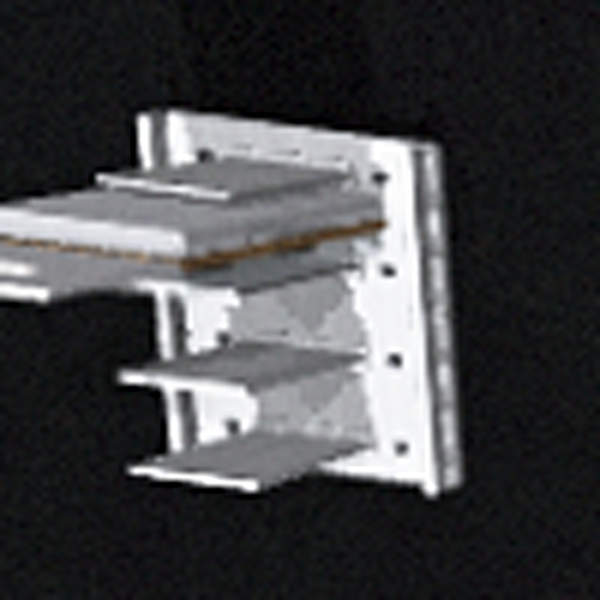

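Emit:
carry_out([
  {"twist": [0, 0, 0], "delta_pos": [0.0274, 0.0003, 0], "hand": 0.094},
  {"twist": [0, 0, 0], "delta_pos": [0.0274, 0.0003, 0], "hand": 0.094},
  {"twist": [0, 0, 0], "delta_pos": [0.0274, 0.0002, 0], "hand": 0.094},
  {"twist": [0, 0, 0], "delta_pos": [0.0274, 0.0002, 0], "hand": 0.094},
  {"twist": [0, 0, 2], "delta_pos": [0, 0, 0], "hand": 0.094},
  {"twist": [0, 0, 0], "delta_pos": [0, 0, 0.03], "hand": 0.094},
  {"twist": [0, 0, 0], "delta_pos": [0, 0, 0.03], "hand": 0.094},
  {"twist": [0, 0, 0], "delta_pos": [0, 0, 0], "hand": 0.094},
])

```text
time: 5.22
position: [0.6058, -0.1026, 0.2385]
eef_rot: [1.0, -0.026, -0.002, -0.0]
force: [0.2, -0.3, -0.0]
gripper_width: 1.002
```

```bash
python3 - <<'E'
from h import *
st(); print(plan((.6075,-.1025,.100),-2.9))
im=eyes.get_image("wrist"); cv2.imwrite("pics/w4.png",im)
E
```

```text
t 5.22 p [ 0.6058 -0.1026  0.2385] xyaw -2.95 z [-3.6e-03  4.0e-04 -1.0e+00] f [ 0.25 -0.26 -0.02] w 94.1
{'d_tool_mm': [2.2, -0.1, 138.5], 'twist_deg': [-0.01, 0.21, -0.05], 'd_in_target_frame_mm': [1.7, -0.1, 138.5]}
```

View pics/w4.png

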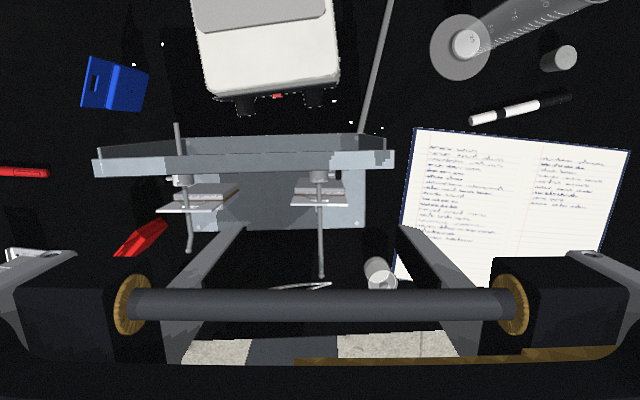

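Emit:
carry_out([
  {"twist": [0, 0, 0], "delta_pos": [0.0018, 0, 0.02], "hand": 0.094},
  {"twist": [0, 0, 0], "delta_pos": [0, 0, 0.02], "hand": 0.094},
  {"twist": [0, 0, 0], "delta_pos": [0, 0, 0.02], "hand": 0.094},
  {"twist": [0, 0, 0], "delta_pos": [0, 0, 0.02], "hand": 0.094},
  {"twist": [0, 0, 0], "delta_pos": [0, 0, 0.02], "hand": 0.094},
  {"twist": [0, 0, 0], "delta_pos": [0, 0, 0.02], "hand": 0.094},
  {"twist": [0, 0, 0], "delta_pos": [0, 0, 0.0185], "hand": 0.094},
  {"twist": [0, 0, 0], "delta_pos": [0, 0, 0], "hand": 0.094},
  {"twist": [0, 0, 0], "delta_pos": [0, 0, 0], "hand": 0.094},
])

```text
time: 6.4
position: [0.6097, -0.1026, 0.102]
eef_rot: [1.0, -0.025, 0.0, -0.0]
force: [0.0, 0.5, -0.1]
gripper_width: 0.998
```

```bash
python3 - <<'E'
from h import *
st(); crop("scene","sc3",290,120,160,120,5); crop("wrist","w5",220,100,200,150,4); st()
E
```

```text
t 6.4 p [ 0.6097 -0.1026  0.102 ] xyaw -2.92 z [ 5.e-04  0.e+00 -1.e+00] f [ 0.02  0.46 -0.1 ] w 93.8
t 6.5 p [ 0.6099 -0.1026  0.1024] xyaw -2.92 z [ 1.2e-03 -1.0e-04 -1.0e+00] f [-0.26  0.09  0.34] w 94.2
```

View pics/sc3.png

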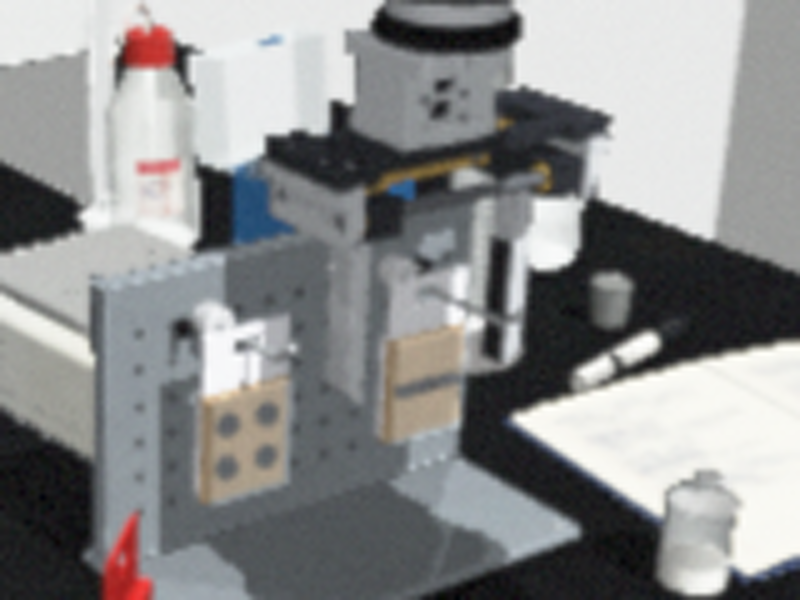

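View pics/w5.png

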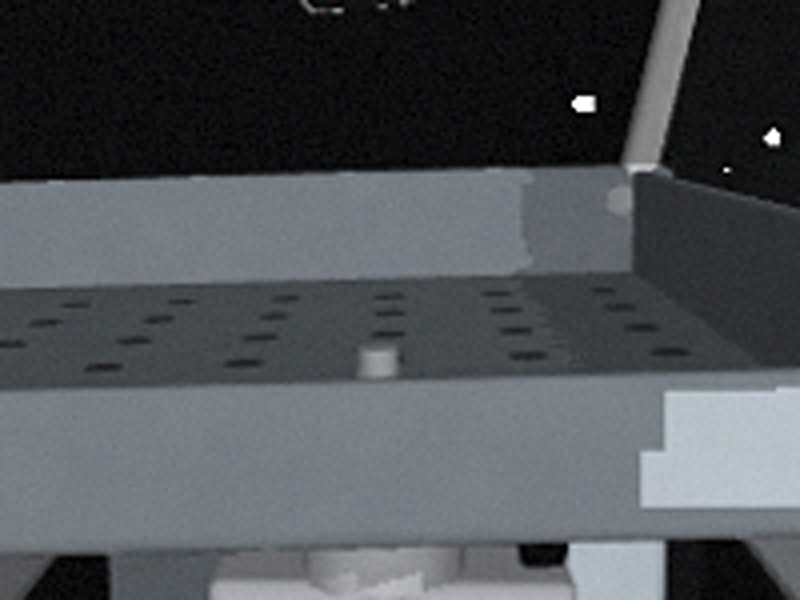

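Emit:
carry_out([
  {"twist": [0, 0, 0], "delta_pos": [-0.002, 0, 0.002], "hand": 0.08},
  {"twist": [0, 0, 0], "delta_pos": [0, 0, 0], "hand": 0.068},
  {"twist": [0, 0, 0], "delta_pos": [0, 0, 0], "hand": 0.06},
  {"twist": [0, 0, 0], "delta_pos": [0, 0, 0], "hand": 0.056},
  {"twist": [0, 0, 0], "delta_pos": [0, 0, 0], "hand": 0.053},
  {"twist": [0, 0, 0], "delta_pos": [0, 0, 0], "hand": 0.05},
  {"twist": [0, 0, 0], "delta_pos": [0, 0, 0], "hand": 0.045},
  {"twist": [0, 0, 0], "delta_pos": [0, 0, 0], "hand": 0.045},
  {"twist": [0, 0, 0], "delta_pos": [0, 0, 0], "hand": 0.045},
], newtons=10)

```text
time: 7.62
position: [0.6073, -0.1025, 0.0996]
eef_rot: [1.0, -0.025, -0.0, -0.0]
force: [0.5, 0.3, -0.8]
gripper_width: 0.534
```

```bash
python3 - <<'E'
from h import *
st(); crop("scene","sc4",290,120,160,120,5); st()
E
```

```text
t 7.62 p [ 0.6073 -0.1025  0.0996] xyaw -2.92 z [-0.e+00  1.e-04 -1.e+00] f [ 0.53  0.32 -0.79] w 50.2
t 7.67 p [ 0.6073 -0.1025  0.0996] xyaw -2.92 z [ 0.e+00  1.e-04 -1.e+00] f [0.51 0.22 0.15] w 50.1
```

View pics/sc4.png

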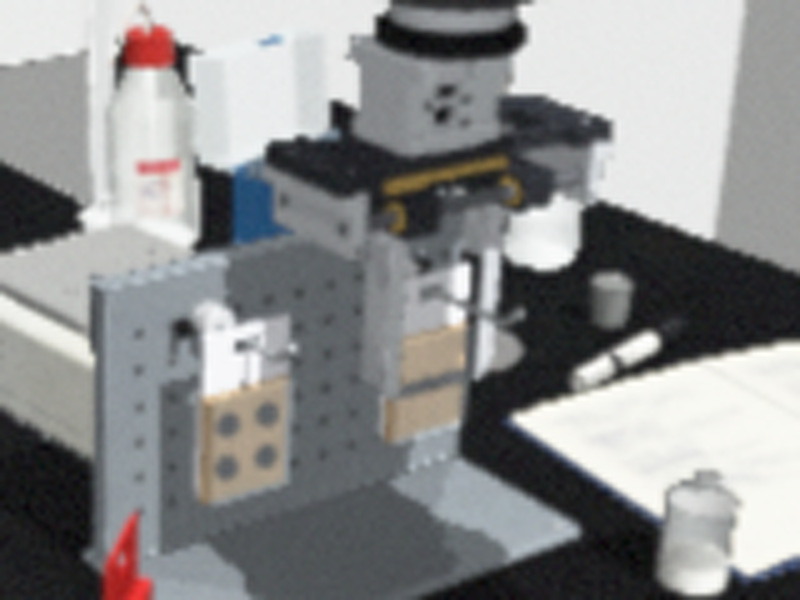

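Emit:
carry_out([
  {"twist": [0, 0, -0.9], "delta_pos": [0, 0, -0.001], "hand": 0.045},
  {"twist": [0, 0, -0.9], "delta_pos": [0, 0, -0.001], "hand": 0.045},
  {"twist": [0, 0, 0], "delta_pos": [0, 0, 0], "hand": 0.045},
  {"twist": [0, 0, 0], "delta_pos": [0, 0, 0], "hand": 0.045},
])

```text
time: 8.18
position: [0.6073, -0.1026, 0.1016]
eef_rot: [1.0, -0.01, -0.0, -0.0]
force: [-0.1, -0.2, -0.9]
gripper_width: 0.53
```

```bash
python3 -c "
from h import *
st()"
```

```text
t 8.18 p [ 0.6073 -0.1026  0.1016] xyaw -1.13 z [-0.e+00  1.e-04 -1.e+00] f [-0.11 -0.17 -0.94] w 49.8
```

Emit:
carry_out([
  {"twist": [0, 0, 0], "delta_pos": [-0.003, 0, 0], "hand": 0.045},
  {"twist": [0, 0, 0], "delta_pos": [-0.004, 0, 0], "hand": 0.045},
  {"twist": [0, 0, 0], "delta_pos": [-0.004, 0, 0], "hand": 0.045},
  {"twist": [0, 0, 0], "delta_pos": [-0.004, 0, 0], "hand": 0.045},
  {"twist": [0, 0, 0], "delta_pos": [-0.004, 0, 0], "hand": 0.045},
  {"twist": [0, 0, 0], "delta_pos": [-0.004, 0, 0], "hand": 0.045},
  {"twist": [0, 0, 0], "delta_pos": [-0.004, 0, 0], "hand": 0.045},
  {"twist": [0, 0, 0], "delta_pos": [-0.004, 0, 0], "hand": 0.045},
  {"twist": [0, 0, 0], "delta_pos": [-0.004, 0, 0], "hand": 0.045},
  {"twist": [0, 0, 0], "delta_pos": [0, 0, 0], "hand": 0.045},
  {"twist": [0, 0, 0], "delta_pos": [0, 0, 0], "hand": 0.045},
])

```text
time: 9.55
position: [0.5724, -0.1019, 0.1017]
eef_rot: [1.0, -0.01, 0.0, -0.0]
force: [-0.5, 0.3, 0.5]
gripper_width: 0.531
```

```bash
python3 -c "
from h import *
st()
crop('side','si5',230,110,160,120,5); crop('scene','sc5',290,120,160,120,5); st()"
```

```text
t 9.55 p [ 0.5724 -0.1019  0.1017] xyaw -1.12 z [ 1.e-04  0.e+00 -1.e+00] f [-0.46  0.34  0.51] w 49.9
t 9.65 p [ 0.5725 -0.1018  0.1016] xyaw -1.12 z [ 1.e-04  1.e-04 -1.e+00] f [ 1.07 -1.63 -0.76] w 49.7
```

View pics/si5.png

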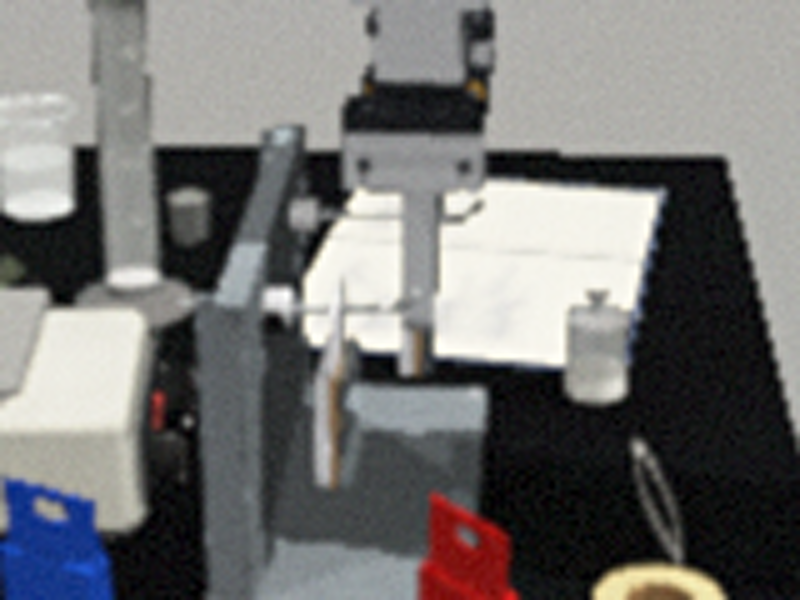

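View pics/sc5.png

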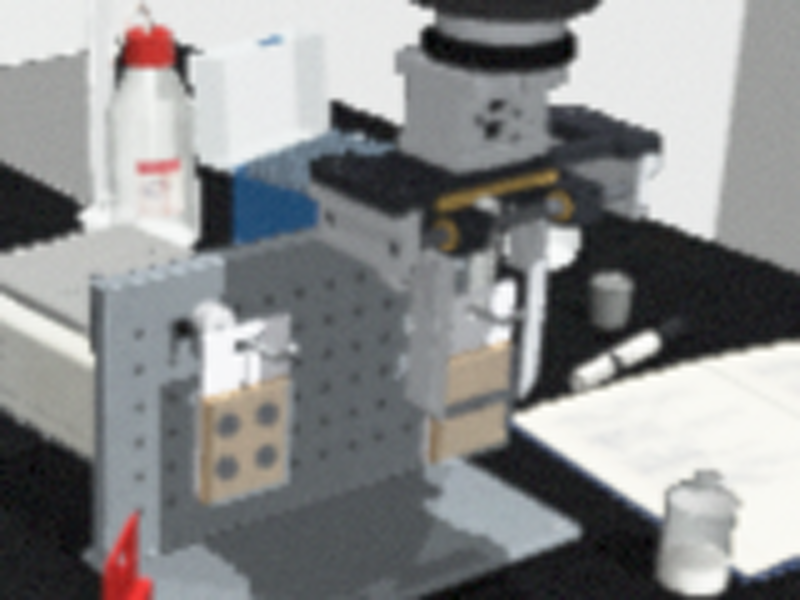

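Emit:
carry_out([
  {"twist": [0, 0, 0], "delta_pos": [-0.003, 0, 0], "hand": 0.045},
  {"twist": [0, 0, 0], "delta_pos": [-0.003, 0, 0], "hand": 0.045},
  {"twist": [0, 0, 0], "delta_pos": [-0.003, 0, 0], "hand": 0.045},
  {"twist": [0, 0, 0], "delta_pos": [-0.003, 0, 0], "hand": 0.045},
  {"twist": [0, 0, 0], "delta_pos": [-0.002, 0, 0], "hand": 0.045},
  {"twist": [0, 0, 0], "delta_pos": [-0.002, 0, 0], "hand": 0.045},
  {"twist": [0, 0, 0], "delta_pos": [0, 0, 0], "hand": 0.045},
])

```text
time: 10.52
position: [0.5563, -0.1016, 0.1016]
eef_rot: [1.0, -0.01, 0.0, -0.0]
force: [-0.5, 0.2, -0.4]
gripper_width: 0.535
```

Emit:
carry_out([
  {"twist": [0, 0, 0], "delta_pos": [-0.001, 0, 0], "hand": 0.045},
  {"twist": [0, 0, 0], "delta_pos": [-0.001, 0, 0], "hand": 0.045},
])

```text
time: 10.78
position: [0.5543, -0.1015, 0.1016]
eef_rot: [1.0, -0.01, -0.0, -0.0]
force: [0.0, 0.2, 0.1]
gripper_width: 0.534
```

Emit:
carry_out([
  {"twist": [0, 0, 0], "delta_pos": [-0.001, 0, 0], "hand": 0.045},
  {"twist": [0, 0, 0], "delta_pos": [-0.001, 0, 0], "hand": 0.045},
])

```text
time: 11.02
position: [0.5523, -0.1015, 0.1016]
eef_rot: [1.0, -0.01, 0.0, -0.0]
force: [-0.4, 0.1, -0.8]
gripper_width: 0.531
```

Emit:
carry_out([
  {"twist": [0, 0, 0], "delta_pos": [-0.001, 0, 0], "hand": 0.045},
  {"twist": [0, 0, 0], "delta_pos": [-0.001, 0, 0], "hand": 0.045},
])

```text
time: 11.28
position: [0.5503, -0.1014, 0.1016]
eef_rot: [1.0, -0.01, -0.0, -0.0]
force: [-0.3, -0.4, 0.2]
gripper_width: 0.531
```

Emit:
carry_out([
  {"twist": [0, 0, 0], "delta_pos": [-0.0005, 0, 0], "hand": 0.045},
  {"twist": [0, 0, 0], "delta_pos": [-0.0005, 0, 0], "hand": 0.045},
])

```text
time: 11.52
position: [0.5493, -0.1014, 0.1016]
eef_rot: [1.0, -0.01, 0.0, -0.0]
force: [-0.1, -1.7, 0.1]
gripper_width: 0.529
```

```bash
python3 -c "
from h import *
st()
crop('side','si6',250,110,120,90,6); crop('scene','sc6',350,150,80,60,10); st()"
```

```text
t 11.53 p [ 0.5493 -0.1014  0.1016] xyaw -1.12 z [ 1.e-04  1.e-04 -1.e+00] f [-0.09 -1.71  0.14] w 49.8
t 11.62 p [ 0.5493 -0.1014  0.1016] xyaw -1.12 z [ 1.e-04  0.e+00 -1.e+00] f [-0.17 -0.25  0.  ] w 50.0
```

View pics/sc6.png

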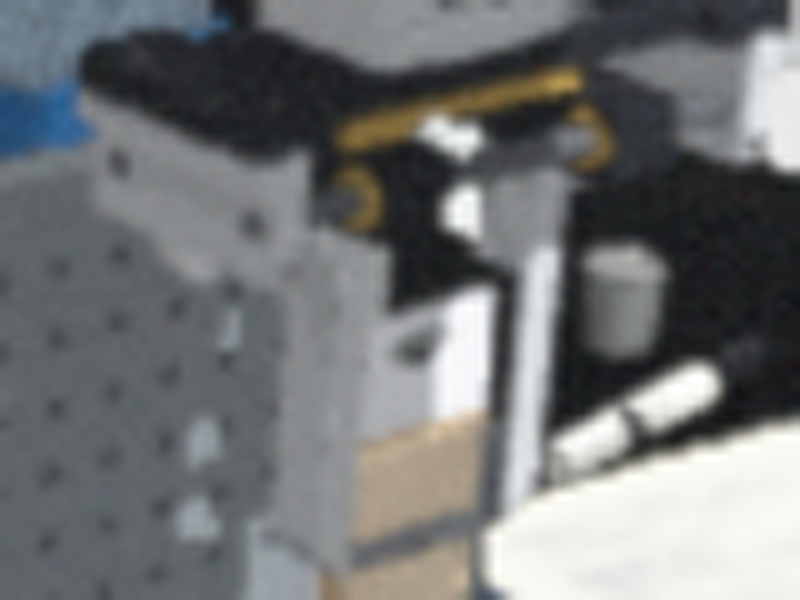

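View pics/si6.png

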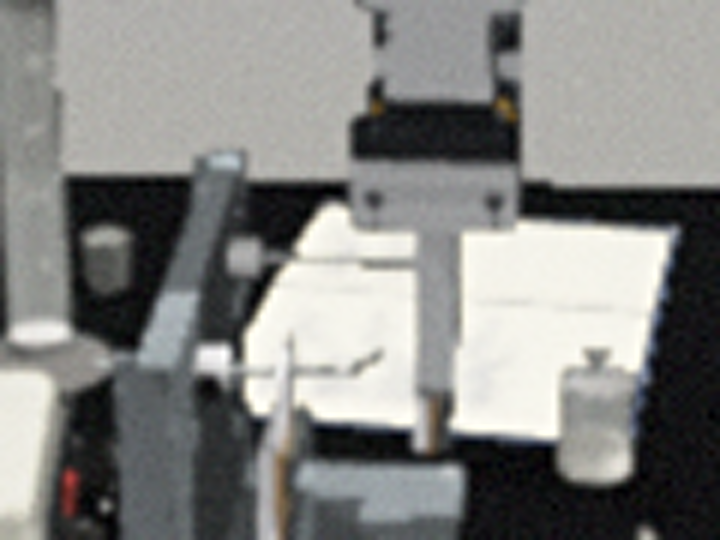

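Emit:
carry_out([
  {"twist": [0, 0, 0], "delta_pos": [-0.0005, 0, 0], "hand": 0.045},
  {"twist": [0, 0, 0], "delta_pos": [-0.0005, 0, 0], "hand": 0.045},
  {"twist": [0, 0, 0], "delta_pos": [0, 0, 0], "hand": 0.045},
])

```text
time: 12.0
position: [0.5485, -0.1014, 0.1017]
eef_rot: [1.0, -0.01, 0.0, -0.0]
force: [1.0, 0.6, -0.3]
gripper_width: 0.534
```

Emit:
carry_out([
  {"twist": [0, 0, 0], "delta_pos": [-0.0005, 0, 0], "hand": 0.045},
  {"twist": [0, 0, 0], "delta_pos": [0, 0, 0], "hand": 0.045},
])

```text
time: 12.25
position: [0.548, -0.1014, 0.1017]
eef_rot: [1.0, -0.01, 0.0, -0.0]
force: [0.9, 0.6, 1.2]
gripper_width: 0.533
```

Emit:
carry_out([
  {"twist": [0, 0, 0], "delta_pos": [0, 0, -0.0008], "hand": 0.045},
  {"twist": [0, 0, 0], "delta_pos": [0, 0, 0], "hand": 0.045},
  {"twist": [0, 0, 0], "delta_pos": [0, 0, 0], "hand": 0.045},
])

```text
time: 12.62
position: [0.5477, -0.1014, 0.1024]
eef_rot: [1.0, -0.01, -0.0, -0.0]
force: [0.5, 0.3, -0.1]
gripper_width: 0.529
```

Emit:
carry_out([
  {"twist": [0, 0, 0], "delta_pos": [-0.0005, 0, -0.0004], "hand": 0.045},
  {"twist": [0, 0, 0], "delta_pos": [-0.0005, 0, -0.0004], "hand": 0.045},
  {"twist": [0, 0, 0], "delta_pos": [0, 0, 0], "hand": 0.045},
])

```text
time: 13.0
position: [0.5468, -0.1014, 0.1032]
eef_rot: [1.0, -0.01, -0.0, -0.0]
force: [1.3, -0.7, 0.4]
gripper_width: 0.531
```

Emit:
carry_out([
  {"twist": [0, 0, 0], "delta_pos": [0, 0, -0.0005], "hand": 0.045},
  {"twist": [0, 0, 0], "delta_pos": [0, 0, 0], "hand": 0.045},
])

```text
time: 13.25
position: [0.5468, -0.1013, 0.1037]
eef_rot: [1.0, -0.01, -0.0, -0.0]
force: [-0.5, 0.2, -0.4]
gripper_width: 0.533
```

Emit:
carry_out([
  {"twist": [0, 0, 0], "delta_pos": [-0.0005, 0, -0.0004], "hand": 0.045},
  {"twist": [0, 0, 0], "delta_pos": [-0.0005, 0, -0.0004], "hand": 0.045},
  {"twist": [0, 0, 0], "delta_pos": [0, 0, 0], "hand": 0.045},
])

```text
time: 13.62
position: [0.5458, -0.1013, 0.1046]
eef_rot: [1.0, -0.01, 0.0, -0.0]
force: [0.8, -0.2, -0.7]
gripper_width: 0.528
```

```bash
python3 -c "
from h import *
st()
crop('side','si7',300,130,50,40,14); st()
crop('scene','sc7',350,150,80,60,10); st()"
```

```text
t 13.62 p [ 0.5458 -0.1013  0.1046] xyaw -1.12 z [ 0.  0. -1.] f [ 0.83 -0.2  -0.66] w 49.6
t 13.68 p [ 0.5458 -0.1013  0.1045] xyaw -1.12 z [-0.  0. -1.] f [ 0.65  0.01 -0.19] w 50.1
t 13.72 p [ 0.5458 -0.1013  0.1045] xyaw -1.12 z [-0.e+00  1.e-04 -1.e+00] f [-0.66 -0.41 -0.54] w 50.2
```

View pics/sc7.png

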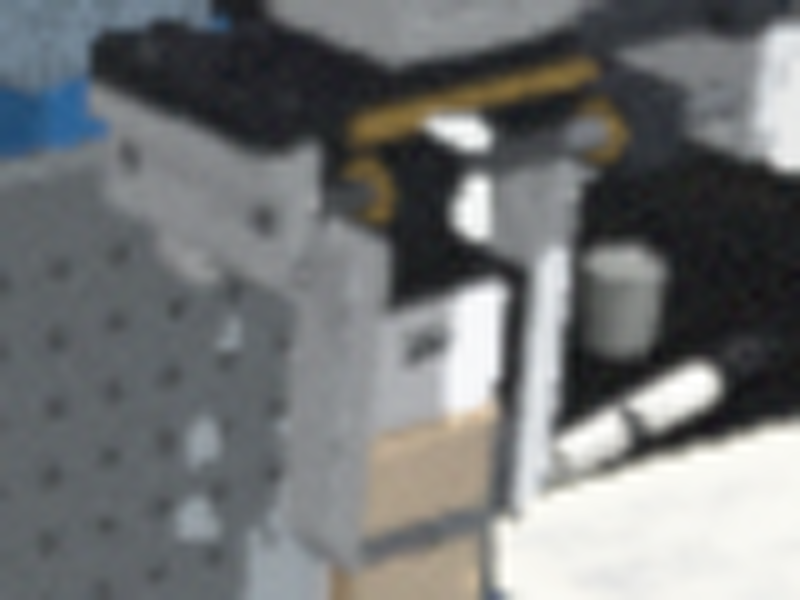

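Emit:
carry_out([
  {"twist": [0, 0, 0], "delta_pos": [-0.0005, 0, -0.0004], "hand": 0.045},
  {"twist": [0, 0, 0], "delta_pos": [-0.0005, 0, -0.0004], "hand": 0.045},
  {"twist": [0, 0, 0], "delta_pos": [-0.0005, 0, -0.0004], "hand": 0.045},
  {"twist": [0, 0, 0], "delta_pos": [-0.0005, 0, -0.0004], "hand": 0.045},
  {"twist": [0, 0, 0], "delta_pos": [0, 0, 0], "hand": 0.045},
])

```text
time: 14.35
position: [0.5438, -0.1013, 0.1061]
eef_rot: [1.0, -0.01, 0.0, -0.0]
force: [-0.1, -0.1, 0.3]
gripper_width: 0.533
```

Emit:
carry_out([
  {"twist": [0, 0, 0], "delta_pos": [0, 0, 0], "hand": 0.045},
])

```text
time: 14.48
position: [0.5438, -0.1013, 0.1061]
eef_rot: [1.0, -0.01, -0.0, -0.0]
force: [-0.3, -0.1, -0.2]
gripper_width: 0.533
```

Emit:
carry_out([
  {"twist": [0, 0, 0], "delta_pos": [0, 0, 0], "hand": 0.045},
])

```text
time: 14.6
position: [0.5438, -0.1013, 0.1061]
eef_rot: [1.0, -0.01, -0.0, -0.0]
force: [0.2, -0.6, 0.5]
gripper_width: 0.534
```

Emit:
carry_out([
  {"twist": [0, 0, 0], "delta_pos": [-0.0005, 0, -0.00045], "hand": 0.045},
  {"twist": [0, 0, 0], "delta_pos": [-0.0005, 0, -0.00045], "hand": 0.045},
  {"twist": [0, 0, 0], "delta_pos": [-0.0005, 0, -0.0004], "hand": 0.045},
  {"twist": [0, 0, 0], "delta_pos": [-0.0005, 0, -0.0004], "hand": 0.045},
  {"twist": [0, 0, 0], "delta_pos": [0, 0, 0], "hand": 0.045},
])

```text
time: 15.22
position: [0.5418, -0.1012, 0.1079]
eef_rot: [1.0, -0.01, -0.0, -0.0]
force: [0.6, 0.4, 0.7]
gripper_width: 0.529
```

Emit:
carry_out([
  {"twist": [0, 0, 0], "delta_pos": [0, 0, 0], "hand": 0.045},
])

```text
time: 15.35
position: [0.5418, -0.1013, 0.1078]
eef_rot: [1.0, -0.01, -0.0, -0.0]
force: [-0.3, 0.2, 0.8]
gripper_width: 0.531
```

Emit:
carry_out([
  {"twist": [0, 0, 0], "delta_pos": [-0.0005, 0, -0.00045], "hand": 0.045},
  {"twist": [0, 0, 0], "delta_pos": [-0.0005, 0, -0.00045], "hand": 0.045},
  {"twist": [0, 0, 0], "delta_pos": [0, 0, 0], "hand": 0.045},
])

```text
time: 15.72
position: [0.5407, -0.1012, 0.1087]
eef_rot: [1.0, -0.01, -0.0, -0.0]
force: [-0.5, -0.3, 0.4]
gripper_width: 0.531
```

Emit:
carry_out([
  {"twist": [0, 0, 0], "delta_pos": [0, 0, 0], "hand": 0.045},
])

```text
time: 15.85
position: [0.5407, -0.1012, 0.1087]
eef_rot: [1.0, -0.01, -0.0, -0.0]
force: [0.3, 0.2, 0.8]
gripper_width: 0.53
```

```bash
python3 -c "
from h import *
st()
crop('scene','sc8',350,150,80,60,10); st()"
```

```text
t 15.85 p [ 0.5407 -0.1012  0.1087] xyaw -1.12 z [-2.e-04  1.e-04 -1.e+00] f [0.31 0.17 0.75] w 49.8
t 15.9 p [ 0.5407 -0.1012  0.1086] xyaw -1.12 z [-2.e-04  1.e-04 -1.e+00] f [-0.6   0.15  0.44] w 50.4
```

View pics/sc8.png

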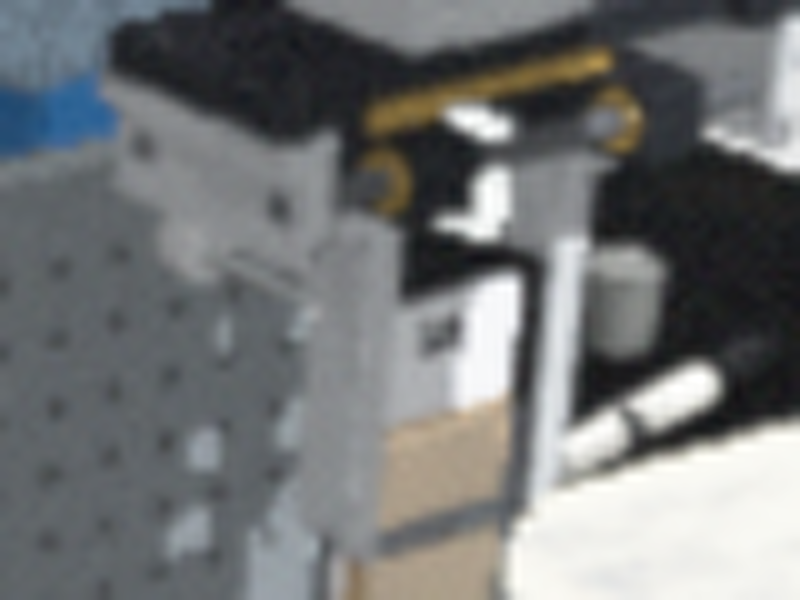

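Emit:
carry_out([
  {"twist": [0, 0, 0], "delta_pos": [0, 0, -0.0004], "hand": 0.045},
  {"twist": [0, 0, 0], "delta_pos": [-0.0005, 0, -0.0004], "hand": 0.045},
  {"twist": [0, 0, 0], "delta_pos": [-0.0005, 0, -0.0004], "hand": 0.045},
  {"twist": [0, 0, 0], "delta_pos": [0, 0, 0], "hand": 0.045},
])

```text
time: 16.4
position: [0.5398, -0.1012, 0.1099]
eef_rot: [1.0, -0.01, 0.0, -0.0]
force: [-0.4, 0.4, -0.8]
gripper_width: 0.53
```

Emit:
carry_out([
  {"twist": [0, 0, 0], "delta_pos": [0, 0, 0], "hand": 0.045},
])

```text
time: 16.52
position: [0.5398, -0.1012, 0.1099]
eef_rot: [1.0, -0.01, -0.0, -0.0]
force: [-0.2, -0.6, -0.1]
gripper_width: 0.532
```

Emit:
carry_out([
  {"twist": [0, 0, 0], "delta_pos": [-0.0005, 0, -0.0004], "hand": 0.045},
  {"twist": [0, 0, 0], "delta_pos": [-0.0005, 0, -0.0004], "hand": 0.045},
  {"twist": [0, 0, 0], "delta_pos": [0, 0, 0], "hand": 0.045},
])

```text
time: 16.9
position: [0.5388, -0.1012, 0.1107]
eef_rot: [1.0, -0.01, 0.0, -0.0]
force: [-0.2, 0.3, 0.1]
gripper_width: 0.531
```

Emit:
carry_out([
  {"twist": [0, 0, 0], "delta_pos": [0, 0, 0], "hand": 0.045},
])

```text
time: 17.02
position: [0.5388, -0.1012, 0.1107]
eef_rot: [1.0, -0.01, 0.0, -0.0]
force: [-0.5, -0.1, -0.5]
gripper_width: 0.535
```

Emit:
carry_out([
  {"twist": [0, 0, 0], "delta_pos": [-0.0005, 0, -0.0003], "hand": 0.045},
  {"twist": [0, 0, 0], "delta_pos": [-0.0005, 0, -0.0002], "hand": 0.045},
  {"twist": [0, 0, 0], "delta_pos": [0, 0, 0], "hand": 0.045},
])

```text
time: 17.4
position: [0.5378, -0.1012, 0.1112]
eef_rot: [1.0, -0.01, 0.0, 0.0]
force: [-0.3, -0.9, -0.8]
gripper_width: 0.53
```

Emit:
carry_out([
  {"twist": [0, 0, 0], "delta_pos": [-0.0005, 0, 0], "hand": 0.045},
  {"twist": [0, 0, 0], "delta_pos": [-0.0005, 0, 0], "hand": 0.045},
  {"twist": [0, 0, 0], "delta_pos": [0, 0, 0], "hand": 0.045},
])

```text
time: 17.77
position: [0.5368, -0.1011, 0.1112]
eef_rot: [1.0, -0.01, -0.0, -0.0]
force: [0.2, -0.6, 0.2]
gripper_width: 0.53
```

```bash
python3 -c "
from h import *
st()
crop('scene','sc9',350,150,80,60,10); crop('side','si9',300,130,50,40,14);st()"
```

```text
t 17.77 p [ 0.5368 -0.1011  0.1112] xyaw -1.12 z [-1.e-04  1.e-04 -1.e+00] f [ 0.2  -0.56  0.24] w 49.8
t 17.88 p [ 0.5368 -0.1012  0.1112] xyaw -1.12 z [ 0.e+00  1.e-04 -1.e+00] f [-0.02  0.74 -0.3 ] w 49.7
```

View pics/sc9.png

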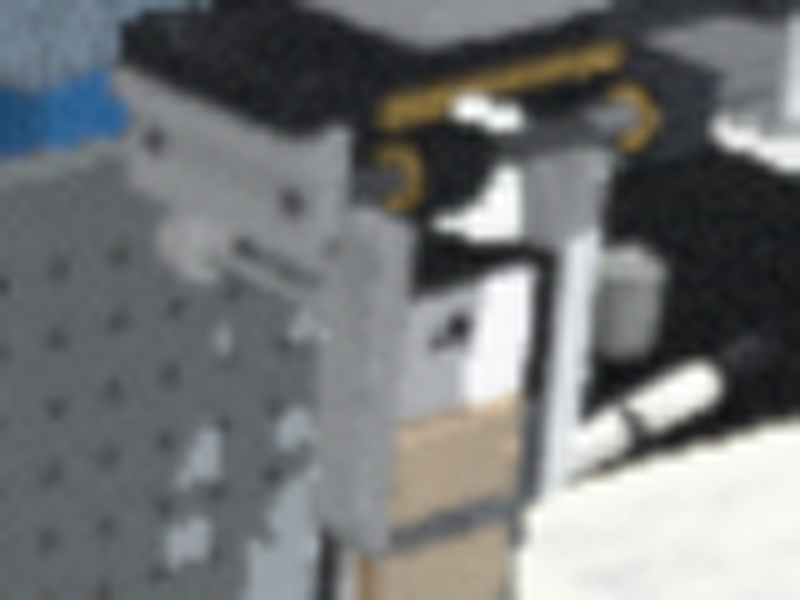

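View pics/si9.png

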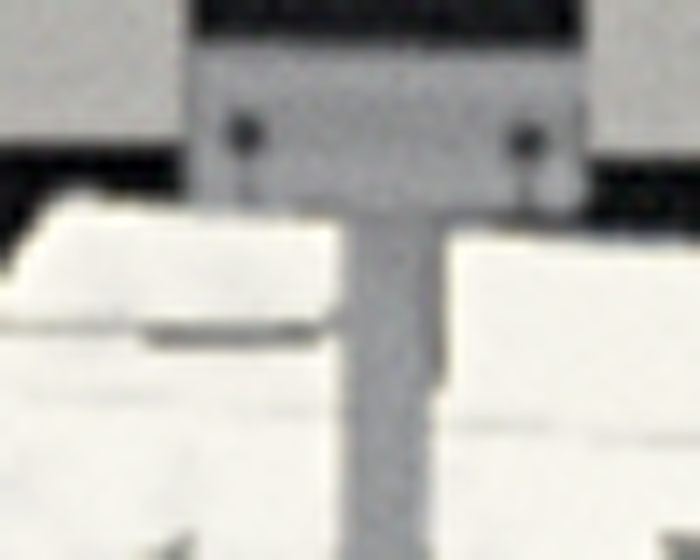

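Emit:
carry_out([
  {"twist": [0, 0, 0], "delta_pos": [-0.0007, 0, 0], "hand": 0.045},
  {"twist": [0, 0, 0], "delta_pos": [-0.0007, 0, 0], "hand": 0.045},
  {"twist": [0, 0, 0], "delta_pos": [-0.0006, 0, 0], "hand": 0.045},
])

```text
time: 18.25
position: [0.5348, -0.1011, 0.1112]
eef_rot: [1.0, -0.01, 0.0, -0.0]
force: [-0.5, 0.2, -0.5]
gripper_width: 0.532
```

Emit:
carry_out([
  {"twist": [0, 0, 0], "delta_pos": [-0.0007, 0, 0], "hand": 0.045},
  {"twist": [0, 0, 0], "delta_pos": [-0.0007, 0, 0], "hand": 0.045},
  {"twist": [0, 0, 0], "delta_pos": [-0.0006, 0, 0], "hand": 0.045},
])

```text
time: 18.62
position: [0.5328, -0.101, 0.1112]
eef_rot: [1.0, -0.01, -0.0, -0.0]
force: [0.4, -0.4, -0.1]
gripper_width: 0.533
```

Emit:
carry_out([
  {"twist": [0, 0, 0], "delta_pos": [-0.001, 0, 0], "hand": 0.045},
  {"twist": [0, 0, 0], "delta_pos": [-0.001, 0, 0], "hand": 0.045},
  {"twist": [0, 0, 0], "delta_pos": [-0.001, 0, 0], "hand": 0.045},
  {"twist": [0, 0, 0], "delta_pos": [-0.002, 0, 0], "hand": 0.045},
])

```text
time: 19.12
position: [0.5278, -0.101, 0.1112]
eef_rot: [1.0, -0.01, 0.0, -0.0]
force: [0.6, 0.3, -1.1]
gripper_width: 0.535
```

```bash
python3 -c "
from h import *
st()
crop('scene','sc10',350,130,100,75,8); crop('side','si10',250,90,120,90,6);st()"
```

```text
t 19.12 p [ 0.5278 -0.101   0.1112] xyaw -1.12 z [ 1.e-04  0.e+00 -1.e+00] f [ 0.64  0.32 -1.09] w 50.3
t 19.23 p [ 0.5276 -0.101   0.1112] xyaw -1.12 z [-1.e-04  0.e+00 -1.e+00] f [ 0.46 -0.44 -0.48] w 49.8
```

View pics/sc10.png

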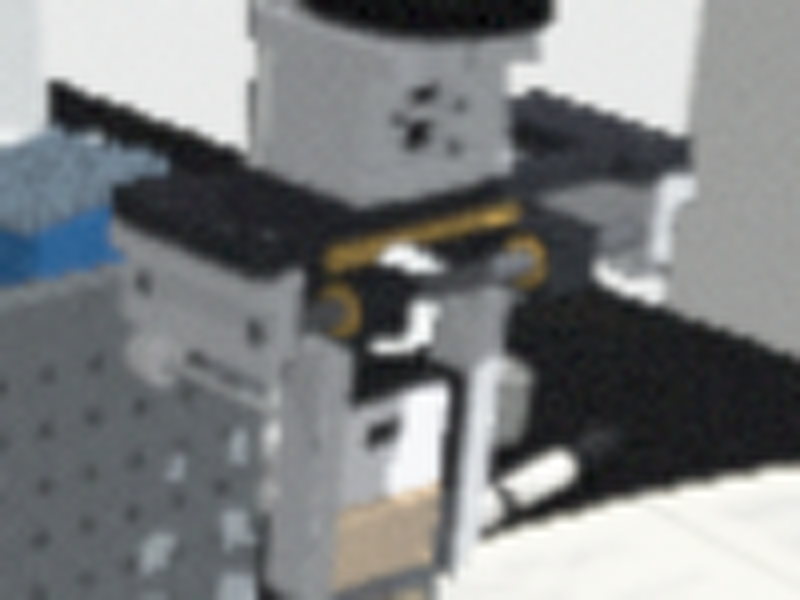

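Emit:
carry_out([
  {"twist": [0, 0, 0], "delta_pos": [-0.006, 0, 0], "hand": 0.045},
  {"twist": [0, 0, 0], "delta_pos": [-0.008, 0, 0], "hand": 0.045},
  {"twist": [0, 0, 0], "delta_pos": [-0.012, 0, -0.005], "hand": 0.045},
  {"twist": [0, 0, 0], "delta_pos": [-0.012, 0, -0.015], "hand": 0.045},
  {"twist": [0, 0, 0], "delta_pos": [-0.01, 0, -0.025], "hand": 0.045},
  {"twist": [0, 0, 0], "delta_pos": [0, -0.01, -0.03], "hand": 0.045},
  {"twist": [0, 0, 0], "delta_pos": [0, -0.02, -0.03], "hand": 0.045},
  {"twist": [0, 0, 0], "delta_pos": [-0.005, -0.03, -0.025], "hand": 0.045},
  {"twist": [0, 0, 0], "delta_pos": [-0.01, -0.035, -0.02], "hand": 0.045},
  {"twist": [0, 0, 0], "delta_pos": [-0.01, -0.035, 0], "hand": 0.045},
  {"twist": [0, 0, 0], "delta_pos": [-0.01, -0.035, 0], "hand": 0.045},
  {"twist": [0, 0, 0], "delta_pos": [-0.01, -0.035, 0], "hand": 0.045},
])

```text
time: 20.72
position: [0.4376, 0.1016, 0.2615]
eef_rot: [1.0, -0.01, 0.0, 0.0]
force: [0.8, 0.2, -0.2]
gripper_width: 0.532
```

Emit:
carry_out([
  {"twist": [0, 0, 0], "delta_pos": [-0.005, -0.035, 0], "hand": 0.045},
  {"twist": [0, 0, 0], "delta_pos": [-0.005, -0.035, 0], "hand": 0.045},
  {"twist": [0, 0, 0], "delta_pos": [-0.005, -0.035, 0], "hand": 0.045},
  {"twist": [0, 0, 0], "delta_pos": [-0.005, -0.035, 0], "hand": 0.045},
  {"twist": [0, 0, 0], "delta_pos": [-0.005, -0.03, 0], "hand": 0.045},
  {"twist": [0, 0, 0], "delta_pos": [0, -0.025, 0], "hand": 0.045},
  {"twist": [0, 0, 0], "delta_pos": [0, -0.015, 0], "hand": 0.045},
  {"twist": [0, 0, 0], "delta_pos": [0, 0, 0], "hand": 0.045},
  {"twist": [0, 0, 0], "delta_pos": [0, 0, 0], "hand": 0.045},
])

```text
time: 21.85
position: [0.4179, 0.3102, 0.2612]
eef_rot: [1.0, -0.01, 0.0, 0.0]
force: [-0.4, 0.2, -0.3]
gripper_width: 0.53
```

```bash
python3 - <<'E'
from h import *
st()
im=eyes.get_image("wrist"); cv2.imwrite("pics/w6.png",im)
for n in ["rack","slot_front","slot_middle","filed_pack_center"]:
    print(n,[(round(d['conf'],2),np.round(d['location'],1).tolist()) for d in eyes.place_of("wrist",n)[:3]])
im=eyes.get_image("side"); cv2.imwrite("pics/si11.png",im)
im=eyes.get_image("scene"); cv2.imwrite("pics/sc11.png",im)
st()
E
```

```text
t 21.85 p [0.4179 0.3102 0.2612] xyaw -1.16 z [-0.e+00 -6.e-04 -1.e+00] f [-0.41  0.19 -0.3 ] w 49.8
rack [(0.96, [306.1, 134.9])]
slot_front [(0.72, [304.1, 151.8])]
slot_middle [(0.88, [305.6, 134.5])]
filed_pack_center [(0.63, [305.2, 115.2])]
t 22.2 p [0.418  0.311  0.2613] xyaw -1.14 z [ 2.e-04  0.e+00 -1.e+00] f [ 1.3   0.22 -0.3 ] w 50.2
```

View pics/w6.png

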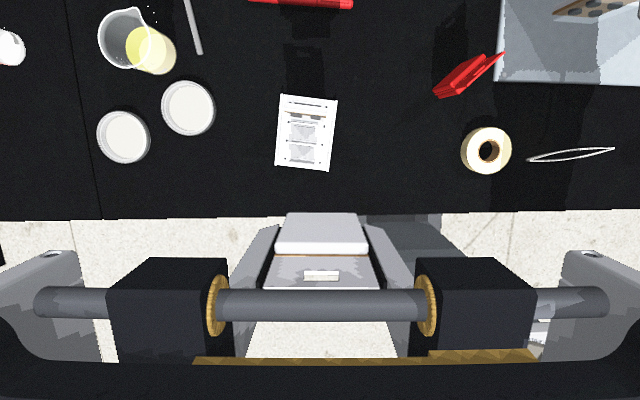

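View pics/sc11.png

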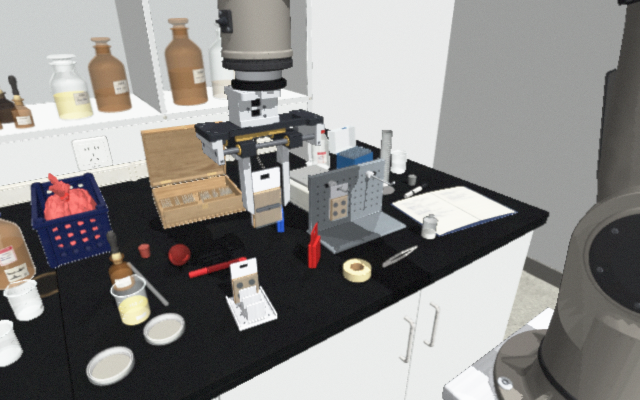

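```bash
python3 - <<'E'
import cv2
im=cv2.imread("pics/w6.png"); cv2.imwrite("pics/w6z.png",cv2.resize(im[85:180,260:350],None,fx=6.2,fy=6.2,interpolation=cv2.INTER_CUBIC))
cv2.imwrite("pics/w6p.png",cv2.resize(im[200:300,240:400],None,fx=5,fy=5,interpolation=cv2.INTER_CUBIC))
E
```

```text
(no output)
```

View pics/w6z.png

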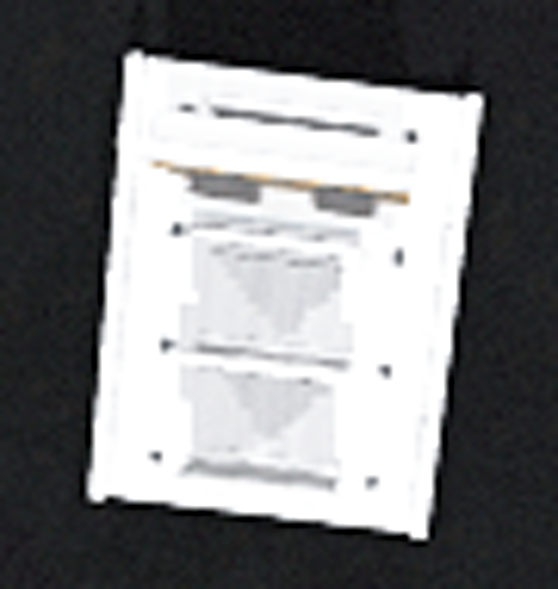

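View pics/w6p.png

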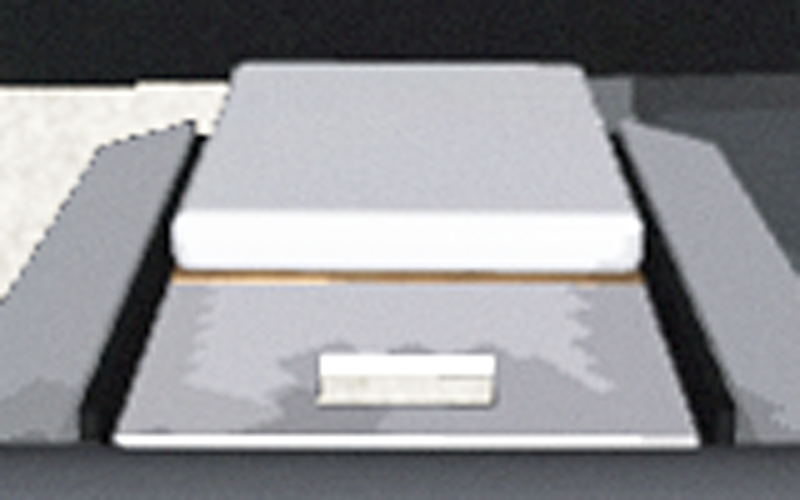

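```bash
python3 - <<'E'
from h import *
w,sc,si=cam("wrist"),cam("scene"),cam("side")
Wf=lambda p,q:np.array([p[0]+np.cos(p[2])*q[0]-np.sin(p[2])*q[1],p[1]+np.sin(p[2])*q[0]+np.cos(p[2])*q[1],q[2]])
z=.012
u=lambda x,y:(x/6.2+260-.4,y/6.2+85-.4)
obs=[(w,(.047,.037,z),u(127,52)),(w,(.047,-.037,z),u(483,95)),(w,(-.047,.037,z),u(90,500)),(w,(-.047,-.037,z),u(430,540)),
(w,(0,0,0),(306.1,134.9)),(w,(0,0,.006),(305.6,134.5)),(w,(-.0245,0,.006),(304.1,151.8)),
(sc,(0,0,0),(251.8,307.8)),(si,(0,0,0),(353.8,304.5))]
for sub in (obs[:4],obs[:7],obs):
    f=lambda p:np.concatenate([proj(c,Wf(p,l))[0]-uv for c,l,uv in sub])
    r=least_squares(f,[.48,.33,0],loss='soft_l1'); print(np.round(r.x,4),np.degrees(r.x[2]).round(2),np.round(f(r.x),1).tolist())
    print("slot front",np.round(Wf(r.x,(-.0245,0,.006)),4))
# pack in tool
s=read_state(); T=Ro.from_quat(s['eef_rot']).as_matrix(); P=np.array(s['position'])
v=lambda x,y:(x/5+240-.4,y/5+200-.4)
# params xo, yo, h (TCP height above bottom), pitch
def loc(p,q): # q pack coords x fwd(tool x), y left, z up from bottom
    R=Ro.from_euler('y',p[3]).as_matrix(); g=R@np.array([q[0],q[1],q[2]-p[2]]); return P+T@np.array([g[0]+p[0],-g[1]+p[1],-g[2]])
po=[((.0085,.025,0),v(233,64)),((.0085,-.025,0),v(584,64)),((.0085,.025,.06),v(173,212)),((.0085,-.025,.06),v(644,212)),((.001,.025,.092),v(113,436)),((.001,-.025,.092),v(700,436)),((.001,.008,.086),v(316,405)),((.001,-.008,.086),v(496,403)),((.001,.008,.077),v(318,355)),((.001,-.008,.077),v(493,353))]
f=lambda p:np.concatenate([proj(w,loc(p,l))[0]-uv for l,uv in po])
r=least_squares(f,[0,0,.048,0]); print("pack xo,yo,h,pitch",np.round(r.x,4),np.round(f(r.x).reshape(-1,2),1).tolist())
E
```

```text
[ 0.4779  0.3298 -0.1337] -7.66 [0.3, 0.1, -0.2, -0.0, 0.3, 0.0, -0.4, -0.2]
slot front [0.4536 0.333  0.006 ]
[ 0.4774  0.3295 -0.1323] -7.58 [0.5, 0.6, -0.0, 0.4, 0.6, 0.5, -0.2, 0.1, -0.3, -1.4, -0.1, -0.9, -0.4, 0.0]
slot front [0.4531 0.3327 0.006 ]
[ 0.4775  0.3293 -0.1326] -7.6 [0.6, 0.4, 0.1, 0.2, 0.7, 0.3, -0.0, 0.0, -0.2, -1.5, 0.1, -1.0, -0.3, -0.1, -0.4, 1.2, 0.9, 1.6]
slot front [0.4532 0.3326 0.006 ]
pack xo,yo,h,pitch [0.0002 0.0011 0.0482 0.0075] [[-0.2, -0.4], [-0.5, -0.3], [-1.1, 0.6], [0.4, 0.8], [0.1, -0.3], [0.0, -0.1], [0.2, -0.7], [0.2, -0.3], [0.9, 0.1], [-0.3, 0.5]]
```

Emit:
carry_out([
  {"twist": [0, 0, 3.25], "delta_pos": [0, 0, 0], "hand": 0.045},
  {"twist": [0, 0, 3.25], "delta_pos": [0, 0, 0], "hand": 0.045},
  {"twist": [0, 0, 0], "delta_pos": [0.0107, -0.0092, 0.01], "hand": 0.045},
  {"twist": [0, 0, 0], "delta_pos": [0.0106, -0.0092, 0.02], "hand": 0.045},
  {"twist": [0, 0, 0], "delta_pos": [0.0106, -0.0091, 0.025], "hand": 0.045},
  {"twist": [0, 0, 0], "delta_pos": [0, 0, 0.025], "hand": 0.045},
  {"twist": [0, 0, 0], "delta_pos": [0, 0, 0.025], "hand": 0.045},
  {"twist": [0, 0, 0], "delta_pos": [0, 0, 0.02], "hand": 0.045},
  {"twist": [0, 0, 0], "delta_pos": [0, 0, 0.015], "hand": 0.045},
  {"twist": [0, 0, 0], "delta_pos": [0, 0, 0.009], "hand": 0.045},
  {"twist": [0, 0, 0], "delta_pos": [0, 0, 0], "hand": 0.045},
  {"twist": [0, 0, 0], "delta_pos": [0, 0, 0], "hand": 0.045},
])

```text
time: 23.7
position: [0.4534, 0.3346, 0.1128]
eef_rot: [0.998, -0.066, 0.0, -0.0]
force: [-0.0, 0.3, -0.0]
gripper_width: 0.533
```

```bash
python3 - <<'E'
from h import *
st(); print(plan((.4532,.334,.0545),-7.65))
crop("side","si12",310,210,100,100,6); crop("scene","sc12",205,225,100,100,6); crop("wrist","w12",200,0,280,300,2)
st()
E
```

```text
t 23.7 p [0.4534 0.3346 0.1128] xyaw -7.61 z [ 7.e-04  5.e-04 -1.e+00] f [-0.03  0.25 -0.  ] w 50.1
{'d_tool_mm': [-0.1, 0.7, 58.3], 'twist_deg': [-0.04, -0.03, 0.04], 'd_in_target_frame_mm': [-0.1, 0.6, 58.3]}
t 23.85 p [0.4534 0.3344 0.1128] xyaw -7.62 z [ 8.e-04  5.e-04 -1.e+00] f [-0.12 -0.12 -0.11] w 50.3
```

View pics/si12.png

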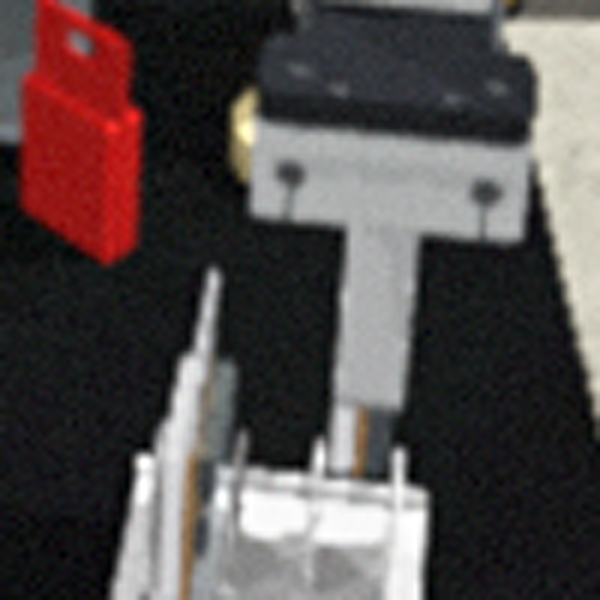

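View pics/sc12.png

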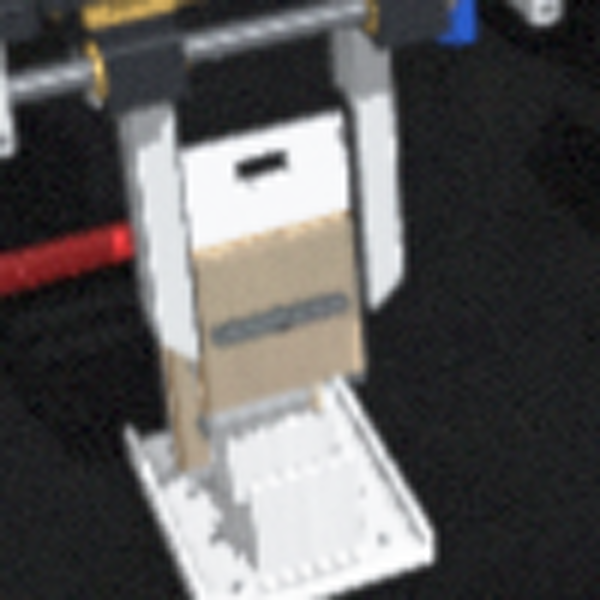

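View pics/w12.png

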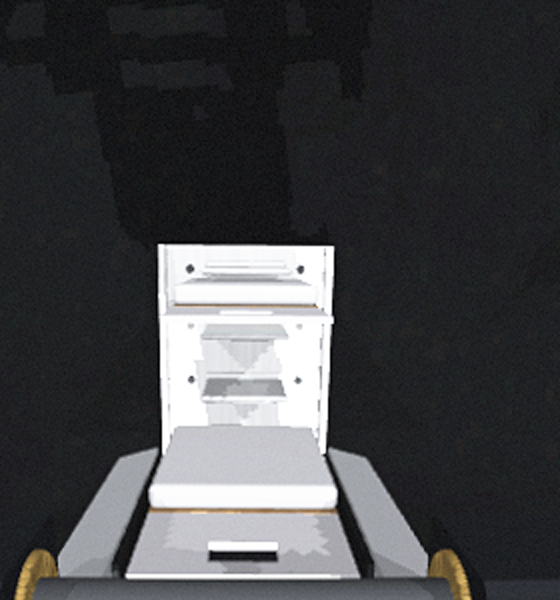

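Emit:
carry_out([
  {"twist": [0, 0, 0], "delta_pos": [0, 0.0005, 0.007], "hand": 0.045},
  {"twist": [0, 0, 0], "delta_pos": [0, 0, 0.007], "hand": 0.045},
  {"twist": [0, 0, 0], "delta_pos": [0, 0, 0.005], "hand": 0.045},
  {"twist": [0, 0, 0], "delta_pos": [0, 0, 0.004], "hand": 0.045},
  {"twist": [0, 0, 0], "delta_pos": [0, 0, 0.004], "hand": 0.045},
  {"twist": [0, 0, 0], "delta_pos": [0, 0, 0], "hand": 0.045},
])

```text
time: 24.6
position: [0.4529, 0.3338, 0.0849]
eef_rot: [0.998, -0.066, -0.0, 0.0]
force: [-0.6, -0.3, -1.2]
gripper_width: 0.534
```

```bash
python3 - <<'E'
from h import *
st()
crop("side","si13",310,220,100,100,6); crop("scene","sc13",205,235,100,100,6)
st()
E
```

```text
t 24.6 p [0.4529 0.3338 0.0849] xyaw -7.61 z [-3.e-04 -2.e-04 -1.e+00] f [-0.62 -0.25 -1.19] w 50.2
t 24.7 p [0.4531 0.3339 0.0853] xyaw -7.62 z [ 1.e-04  1.e-04 -1.e+00] f [ 0.67 -0.56 -0.05] w 49.8
```

View pics/si13.png

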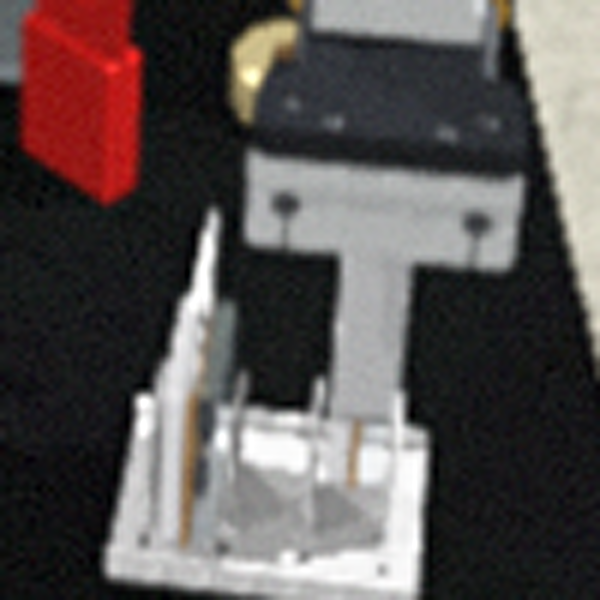

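View pics/sc13.png

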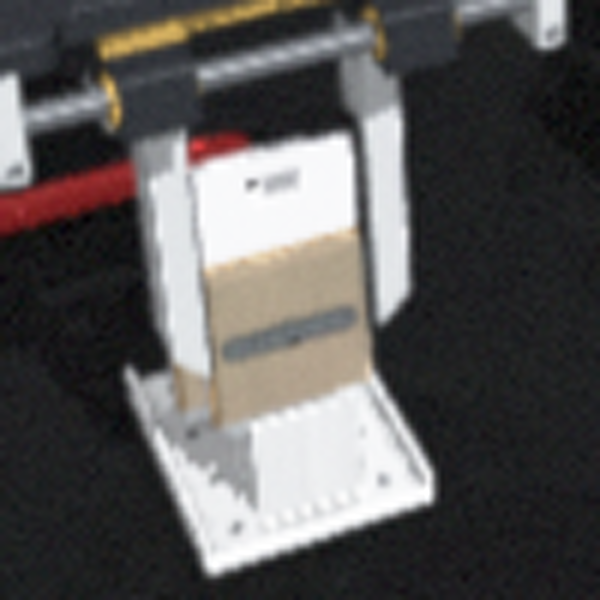

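Emit:
carry_out([
  {"twist": [0, 0, 0], "delta_pos": [0, 0, 0.004], "hand": 0.045},
  {"twist": [0, 0, 0], "delta_pos": [0, 0, 0.004], "hand": 0.045},
  {"twist": [0, 0, 0], "delta_pos": [0, 0, 0.004], "hand": 0.045},
])

```text
time: 25.08
position: [0.453, 0.3337, 0.0729]
eef_rot: [0.998, -0.066, -0.0, 0.0]
force: [0.9, -0.2, 0.3]
gripper_width: 0.533
```

Emit:
carry_out([
  {"twist": [0, 0, 0], "delta_pos": [0, 0, 0.004], "hand": 0.045},
  {"twist": [0, 0, 0], "delta_pos": [0, 0, 0.004], "hand": 0.045},
  {"twist": [0, 0, 0], "delta_pos": [0, 0, 0.003], "hand": 0.045},
  {"twist": [0, 0, 0], "delta_pos": [0, 0, 0.002], "hand": 0.045},
  {"twist": [0, 0, 0], "delta_pos": [0, 0, 0], "hand": 0.045},
])

```text
time: 25.7
position: [0.453, 0.3338, 0.0601]
eef_rot: [0.998, -0.066, -0.0, 0.0]
force: [-0.2, 0.1, -0.2]
gripper_width: 0.533
```

Emit:
carry_out([
  {"twist": [0, 0, 0], "delta_pos": [0, 0, 0.0007], "hand": 0.045},
  {"twist": [0, 0, 0], "delta_pos": [0, 0, 0.0007], "hand": 0.045},
])

```text
time: 25.95
position: [0.4531, 0.3338, 0.0589]
eef_rot: [0.998, -0.066, 0.0, -0.0]
force: [-0.7, 0.7, 0.5]
gripper_width: 0.529
```

Emit:
carry_out([
  {"twist": [0, 0, 0], "delta_pos": [0, 0, 0.0006], "hand": 0.045},
  {"twist": [0, 0, 0], "delta_pos": [0, 0, 0.0006], "hand": 0.045},
  {"twist": [0, 0, 0], "delta_pos": [0, 0, 0.0006], "hand": 0.045},
])

```text
time: 26.32
position: [0.453, 0.3338, 0.057]
eef_rot: [0.998, -0.066, 0.0, -0.0]
force: [-1.1, -0.9, -0.2]
gripper_width: 0.529
```

Emit:
carry_out([
  {"twist": [0, 0, 0], "delta_pos": [0, 0, 0.0005], "hand": 0.045},
  {"twist": [0, 0, 0], "delta_pos": [0, 0, 0.0005], "hand": 0.045},
])

```text
time: 26.58
position: [0.4531, 0.3338, 0.056]
eef_rot: [0.998, -0.066, 0.0, -0.0]
force: [-1.0, -0.6, -1.3]
gripper_width: 0.535
```

Emit:
carry_out([
  {"twist": [0, 0, 0], "delta_pos": [0, 0, 0.0005], "hand": 0.045},
  {"twist": [0, 0, 0], "delta_pos": [0, 0, 0.0003], "hand": 0.045},
])

```text
time: 26.82
position: [0.453, 0.3338, 0.0552]
eef_rot: [0.998, -0.066, 0.0, -0.0]
force: [-0.7, 0.1, -0.5]
gripper_width: 0.526
```

Emit:
carry_out([
  {"twist": [0, 0, 0], "delta_pos": [0, 0, 0.0003], "hand": 0.045},
  {"twist": [0, 0, 0], "delta_pos": [0, 0, 0], "hand": 0.045},
])

```text
time: 27.08
position: [0.453, 0.3338, 0.0549]
eef_rot: [0.998, -0.066, -0.0, -0.0]
force: [0.9, 0.8, -0.4]
gripper_width: 0.532
```

Emit:
carry_out([
  {"twist": [0, 0, 0], "delta_pos": [0, 0, 0.0004], "hand": 0.045},
  {"twist": [0, 0, 0], "delta_pos": [0, 0, 0], "hand": 0.045},
])

```text
time: 27.32
position: [0.4531, 0.3337, 0.0545]
eef_rot: [0.998, -0.066, -0.0, 0.0]
force: [0.1, 1.0, -0.0]
gripper_width: 0.532
```

Emit:
carry_out([
  {"twist": [0, 0, 0], "delta_pos": [0, 0, 0.0004], "hand": 0.045},
  {"twist": [0, 0, 0], "delta_pos": [0, 0, 0], "hand": 0.045},
])

```text
time: 27.58
position: [0.453, 0.3338, 0.0541]
eef_rot: [0.998, -0.066, -0.0, -0.0]
force: [0.2, 0.0, -0.1]
gripper_width: 0.532
```

Emit:
carry_out([
  {"twist": [0, 0, 0], "delta_pos": [0, 0, 0.0004], "hand": 0.045},
  {"twist": [0, 0, 0], "delta_pos": [0, 0, 0], "hand": 0.045},
])

```text
time: 27.82
position: [0.453, 0.3338, 0.0537]
eef_rot: [0.998, -0.066, -0.0, -0.0]
force: [0.6, -0.3, -0.4]
gripper_width: 0.531
```

Emit:
carry_out([
  {"twist": [0, 0, 0], "delta_pos": [0, 0, 0.0004], "hand": 0.045},
  {"twist": [0, 0, 0], "delta_pos": [0, 0, 0], "hand": 0.045},
])

```text
time: 28.08
position: [0.4531, 0.3337, 0.0535]
eef_rot: [0.998, -0.066, 0.0, 0.0]
force: [-0.9, -1.5, 4.4]
gripper_width: 0.531
```

Emit:
carry_out([
  {"twist": [0, 0, 0], "delta_pos": [0, 0, 0.0004], "hand": 0.045},
  {"twist": [0, 0, 0], "delta_pos": [0, 0, 0], "hand": 0.045},
])

```text
time: 28.32
position: [0.4532, 0.3338, 0.0534]
eef_rot: [0.998, -0.067, 0.0, 0.0]
force: [-2.1, -2.4, 12.0]
gripper_width: 0.529
```

Emit:
carry_out([
  {"twist": [0, 0, 0], "delta_pos": [0, 0, 0.0004], "hand": 0.045},
  {"twist": [0, 0, 0], "delta_pos": [0, 0, 0], "hand": 0.045},
])

```text
time: 28.58
position: [0.4533, 0.3337, 0.0532]
eef_rot: [0.998, -0.067, 0.0, 0.0]
force: [-1.7, -3.8, 13.6]
gripper_width: 0.532
```

Emit:
carry_out([
  {"twist": [0, 0, 0], "delta_pos": [0, 0, -0.0009], "hand": 0.045},
  {"twist": [0, 0, 0], "delta_pos": [0, 0, 0], "hand": 0.045},
])

```text
time: 28.82
position: [0.453, 0.3338, 0.0534]
eef_rot: [0.998, -0.066, -0.0, -0.0]
force: [0.8, -0.0, -0.7]
gripper_width: 0.529
```

Emit:
carry_out([
  {"twist": [0, 0, 0], "delta_pos": [0, 0, 0], "hand": 0.052},
  {"twist": [0, 0, 0], "delta_pos": [0, 0, 0], "hand": 0.056},
  {"twist": [0, 0, 0], "delta_pos": [0, 0, 0], "hand": 0.065},
  {"twist": [0, 0, 0], "delta_pos": [0, 0, 0], "hand": 0.075},
  {"twist": [0, 0, 0], "delta_pos": [0, 0, 0], "hand": 0.08},
  {"twist": [0, 0, 0], "delta_pos": [0, 0, 0], "hand": 0.08},
], newtons=10)

```text
time: 29.58
position: [0.453, 0.3338, 0.0534]
eef_rot: [0.998, -0.066, -0.0, -0.0]
force: [0.2, -0.1, -0.9]
gripper_width: 0.854
```

```bash
python3 - <<'E'
from h import *
st()
crop("side","si14",310,220,100,100,6); crop("scene","sc14",205,235,100,100,6)
st()
E
```

```text
t 29.57 p [0.453  0.3338 0.0534] xyaw -7.62 z [-0.  0. -1.] f [ 0.21 -0.15 -0.89] w 80.3
t 29.68 p [0.453  0.3338 0.0534] xyaw -7.62 z [-0.e+00  1.e-04 -1.e+00] f [-0.08  0.    0.52] w 80.1
```

View pics/si14.png

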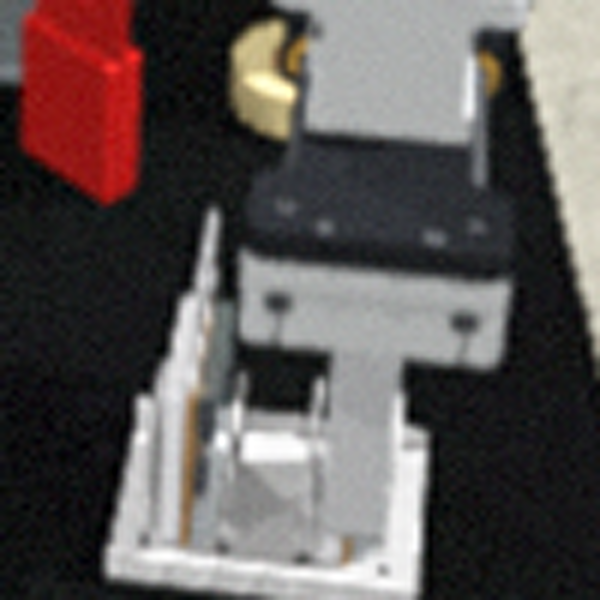

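View pics/sc14.png

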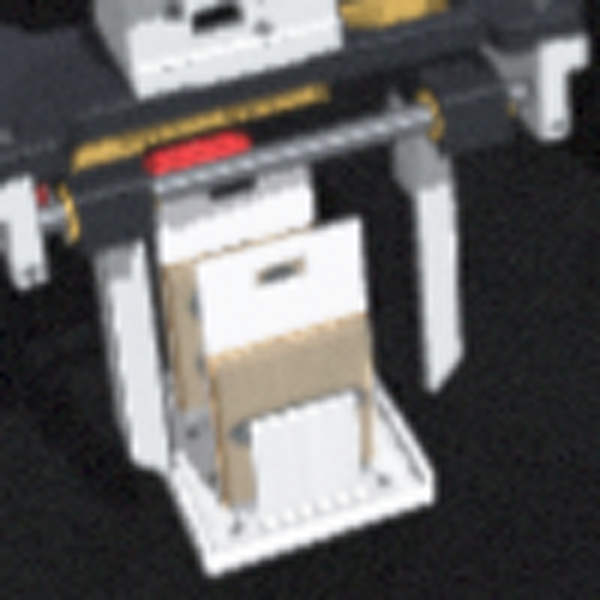

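Emit:
carry_out([
  {"twist": [0, 0, 0], "delta_pos": [0, 0, -0.005], "hand": 0.08},
  {"twist": [0, 0, 0], "delta_pos": [0, 0, -0.01], "hand": 0.08},
  {"twist": [0, 0, 0], "delta_pos": [0, 0, -0.02], "hand": 0.08},
  {"twist": [0, 0, 0], "delta_pos": [0, 0, -0.03], "hand": 0.08},
  {"twist": [0, 0, 0], "delta_pos": [0, 0, -0.035], "hand": 0.08},
  {"twist": [0, 0, 0], "delta_pos": [0, 0, -0.035], "hand": 0.08},
  {"twist": [0, 0, 0], "delta_pos": [0, 0, -0.035], "hand": 0.08},
  {"twist": [0, 0, 0], "delta_pos": [-0.03, 0, -0.02], "hand": 0.08},
  {"twist": [0, 0, 0], "delta_pos": [-0.02, 0, -0.01], "hand": 0.08},
  {"twist": [0, 0, 0], "delta_pos": [0, 0, 0], "hand": 0.08},
])

```text
time: 30.92
position: [0.4025, 0.3409, 0.2547]
eef_rot: [0.998, -0.065, 0.001, -0.0]
force: [-0.4, 0.7, -0.0]
gripper_width: 0.857
```

```bash
python3 - <<'E'
from h import *
st()
crop("side","si15",300,220,100,100,6); crop("wrist","w15",220,60,160,120,5)
cv2.imwrite("pics/sc15.png",eyes.get_image("scene"))
st()
E
```

```text
t 30.93 p [0.4025 0.3409 0.2547] xyaw -7.51 z [ 1.7e-03  8.0e-04 -1.0e+00] f [-0.44  0.68 -0.  ] w 80.5
t 31.07 p [0.4039 0.3399 0.2529] xyaw -7.64 z [-4.e-04 -5.e-04 -1.e+00] f [ 0.21 -0.29  0.46] w 79.9
```

View pics/si15.png

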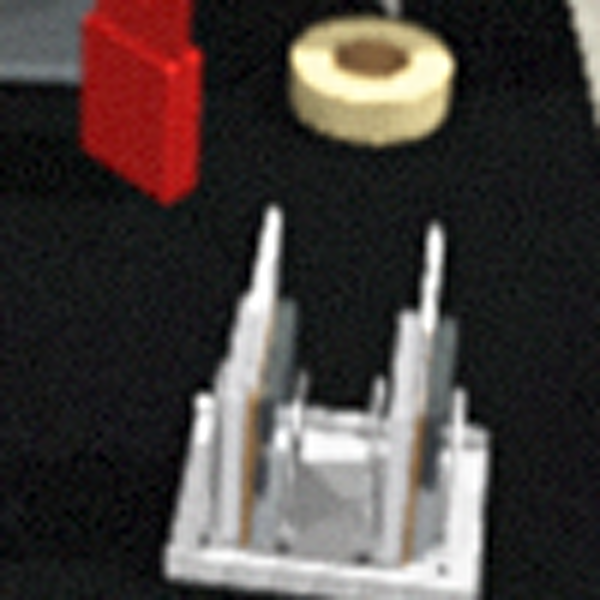

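View pics/sc15.png

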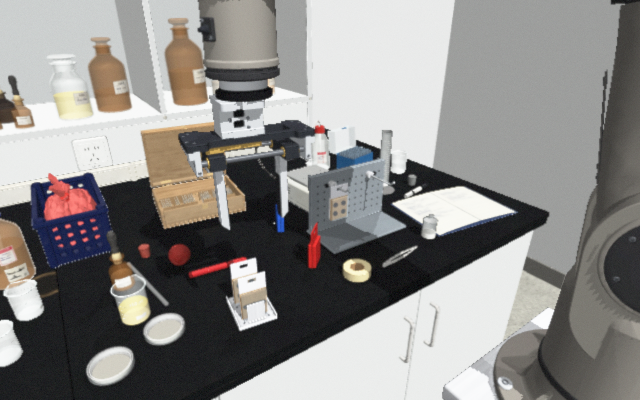

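View pics/w15.png

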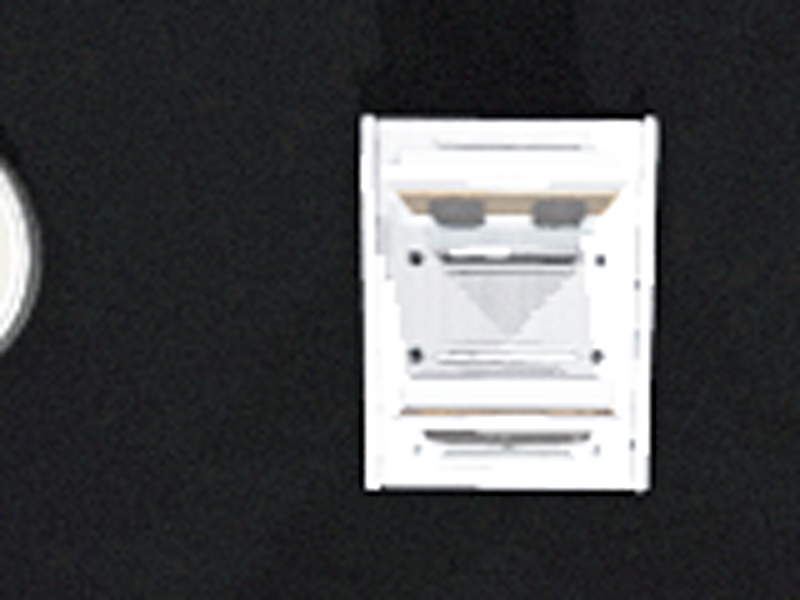

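The bar pack stands upright at full depth in the front slot, parallel to the filed pack: side view around (410,400), wrist view around (508,430). In the scene view the disc pack, tape roll, bottle and filed pack are in their places. I'm handing the job in.

```bash
python3 -c "
from workcell import ticket
print(ticket.finish_job())"
```

```text
the job is handed in; nothing more can be done
None
```

The bar pack is off the right-hand wire and standing upright in the rack's front slot, released, with the gripper raised well clear. I handed the job in at about 31 s of the 64 s allowed.

- **Taking it off:** I gripped the pack across its width at 10 N and lifted it 2 mm. I then eased it out until it met the bend, reading about 1 N, and followed the 40° rise over the tip in half-millimetre steps. No reading along the wire or vertically passed about 1.3 N. One sideways reading reached 1.7 N, about the size of the sensor noise, against the 6 N tear limit.
- **Setting it down:** It touched the slot floor with the tool at 53.5 mm, matching the height I expected. I had sent the last three small down-steps together, so the press rose to 13.6 N before I backed off; it should have been gentler. I unloaded it to about zero before opening the fingers.
- **Last checks:** The side and wrist pictures show the pack upright, level with the filed pack and parallel to the plates. The disc pack, filed pack, tape roll, weighing bottle and both coloured look-alikes show no sign of having moved.
- **Refused calls:** My first two move calls were refused for missing keys. They moved nothing.

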